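Sort a mixed clutch into the hen and quail egg turners

TASK

Sort the three loose eggs into the two egg turners for the incubators: the two big hen's eggs into the turner with the large cups and the little speckled quail egg into the one with the small cups, one to a cup, each seated in its cup along the cup's slant with the pointed end down. The rails have stopped at a slant and their drives are delicate, so leave each rail at the slant it stands at; handle the eggs gently, without dropping them or ramming them into the cups, and leave the other things on the bench alone.

Things in the scene. Friction and masses are not known exactly. Their poses are not given: they have to be found in the camera images.
- hen_egg_1: hen's egg, white, 56 mm long, 44 mm across, 40 to 80 g, lying on the bench. Origin: underside of the lying egg, 21.8 mm below the middle of the egg along its own z; x runs along the egg towards the pointed end
- hen_egg_2: hen's egg, brown, 54 mm long, 42 mm across, 40 to 80 g, lying on the bench. Origin: underside of the lying egg, 21.0 mm below the middle of the egg along its own z; x runs along the egg towards the pointed end
- quail_egg: quail egg, speckled, 34 mm long, 27 mm across, 10 to 20 g, lying on the bench. Origin: underside of the lying egg, 13.5 mm below the middle of the egg along its own z; x runs along the egg towards the pointed end
- hen_egg_1_tip (a point): the pointed end of hen_egg_1, on the long axis, 28 mm from the egg's middle
- hen_egg_2_tip (a point): the pointed end of hen_egg_2, on the long axis, 27 mm from the egg's middle
- quail_egg_tip (a point): the pointed end of quail_egg, on the long axis, 17 mm from the egg's middle
- hen_turner: egg turner with the two large cups: aluminium frame 120 mm deep (x) and 210 mm wide (y), fixed to the bench, with a geared motor that adds 32 mm at its +y end; end brackets 34 mm deep and 63 mm high with 186 mm clear between them; between them tilts a narrow white rail about a pivot line along y, 36 mm above the bench. Origin on the bench under the middle of the rail
- quail_turner: egg turner with the three small cups: aluminium frame 120 mm deep (x) and 210 mm wide (y), fixed to the bench, with a geared motor that adds 32 mm at its +y end; end brackets 34 mm deep and 63 mm high with 186 mm clear between them; between them tilts a narrow white rail about a pivot line along y, 36 mm above the bench. Origin on the bench under the middle of the rail
- hen_cup_1 (a point): centre of the rim of a large round egg cup (two cups 76 mm apart) on the rail of the hen turner: rim 37.2 mm inside, 40.4 mm outside, cup 18 mm deep over a strip 28 mm wide; z is the cup's axis, pointing out of the cup, y along the rail; the rim lies 20 mm from the pivot line. The pointed tip of a seated hen egg lies about 13 mm inside the rim
- hen_cup_2 (a point): centre of the rim of a large round egg cup (two cups 76 mm apart) on the rail of the hen turner: rim 37.2 mm inside, 40.4 mm outside, cup 18 mm deep over a strip 28 mm wide; z is the cup's axis, pointing out of the cup, y along the rail; the rim lies 20 mm from the pivot line. The pointed tip of a seated hen egg lies about 13 mm inside the rim
- quail_cup_1 (a point): centre of the rim of a small round egg cup (three cups 54 mm apart) on the rail of the quail turner: rim 22.4 mm inside, 25.6 mm outside, cup 13 mm deep over a strip 28 mm wide; z is the cup's axis, pointing out of the cup, y along the rail; the rim lies 15 mm from the pivot line. The pointed tip of a seated quail egg lies about 10 mm inside the rim
- quail_cup_2 (a point): centre of the rim of a small round egg cup (three cups 54 mm apart) on the rail of the quail turner: rim 22.4 mm inside, 25.6 mm outside, cup 13 mm deep over a strip 28 mm wide; z is the cup's axis, pointing out of the cup, y along the rail; the rim lies 15 mm from the pivot line. The pointed tip of a seated quail egg lies about 10 mm inside the rim
- quail_cup_3 (a point): centre of the rim of a small round egg cup (three cups 54 mm apart) on the rail of the quail turner: rim 22.4 mm inside, 25.6 mm outside, cup 13 mm deep over a strip 28 mm wide; z is the cup's axis, pointing out of the cup, y along the rail; the rim lies 15 mm from the pivot line. The pointed tip of a seated quail egg lies about 10 mm inside the rim
- hen_rail (a joint): tilt of the hen turner's rail, rad: 0 = cups straight up, positive = cups leaning to the turner's +x (away from the robot). Stiff: its drive slips at about 0.15 N m
- quail_rail (a joint): tilt of the quail turner's rail, rad: 0 = cups straight up, positive = cups leaning to the turner's +x (away from the robot). Stiff: its drive slips at about 0.15 N m
- thermometer: small white thermometer, 50 x 62 x 18 mm, a bystander; origin at the middle of its underside
- dropper_bottle: white dropper bottle, 36 mm across, 109 mm high, a bystander; origin at the middle of its underside
- candling_torch: black candling torch, 118 mm long, 38 mm thick, lying, a bystander; origin at the middle of its underside

How it is judged:
By the outcome, as a careful person would: the job done as asked, in the order asked, and still so for the second after the job is handed in, with the robot touching nothing.
It also fails if it takes over 72 s, if anything falls off the work surface, if the arm or the gripper's body presses on something with over 40 N, if the wrist force passes 120 N, or if a joint passes its speed limit or range.

ROBOT

A 6-joint arm with a two-finger parallel gripper is mounted at the origin on a cart in front of the work surface, level with it; the furniture and walls round the work are solid. World frame = base frame: x ahead of the robot, y to its left, z up, the work surface at z = 0. Lengths are in m, angles in rad, forces in N, time in s.
With the tool pointing down it reaches from about 0.25 to 0.8 m from the base axis. Payload 3.9 kg.
Tool frame: the origin (TCP) lies at the very end of the fingers, on their centre line; the grasp point (between the pads) lies 19 mm behind it; z points along the fingers, y is the line along which they close (so a half turn about z gives the same grasp; the last joint's range is limited). The gripper opens to 85 mm and grips with 20 to 120 N. Pads are 22 mm wide; open, the fingers measure 114 mm over their backs; the gripper's body (76 mm by 85 mm) begins 54 mm behind the grasp point. The pads swing forward as they close: fully open they stand 13 mm farther back than shut.
Start: joints at [-1.253, 0.26, -0.138, 1.173, 0, 1.571], TCP at [0.164, -0.499, 0.231] pointing down, gripper open.
Joint ranges: [-2.78, 2.78], [-0.83, 1.72], [-1.28, 1.37], [-1.9, 2.12], [-1.57, 1.48], [-3.14, 3.14]. Speed limits (rad/s): [2.57, 2.57, 3.14, 3.14, 3.14, 3.14].

INTERFACE

Orientations are given as a rotation vector (axis times angle).
In Python, from plant import r, vision gives the robot as it stands.
- The arm moves only by the shell command python3 -m creep 'ROWS'. ROWS is JSON, a list of rows, each an object of numbers: "x", "y", "z": the shift along the tool's x, y, z each as a share of 0.5 m, from -1 to 1; "rx", "ry", "rz": the turn, a rotation vector about the tool's x, y, z each as a share of 90 degrees, from -1 to 1; "gripper": the opening, from -1 (shut) to 1 (fully open). In form: [{"x": .., "y": .., "z": .., "rx": .., "ry": .., "rz": .., "gripper": ..}, ...]. A call has 1 to 12 rows; each row shifts and turns the commanded pose from where the row before left it, along the tool's axes as they then stand; what a row does not reach is not made up. A row lasts 1/8 s, in which the tool goes at most 62.5 mm and 10.7 degrees, less where a joint would pass 70% of its speed; a pose out of reach is approached as far as the arm can. A call with a number of a shift or a turn outside -1 to 1 is refused whole. A call with a gripper value outside its range is refused whole. The fingers move at their own pace and stop on an object; the grip force is fixed at half the most. Time passes only in rows, so rows that do not move let the fingers close. It gives the time, the measured TCP pose, the force, the opening and the grip force at its end, in the units of the state.
- r.state(): the state, without advancing time (a new reading comes with each control period).
- vision.camera(name): name is "side" or "top" or "wrist"; returns the picture (400x640x3 uint8, red, green, blue); there is no depth.
- vision.calibration(name): a dict with "camera_matrix" (3x3 intrinsics, pixels), "world_to_cam" (4x4, takes a point from world to camera coordinates); the wrist camera has in their place "T_tool_cam" (4x4, takes a point from camera to tool coordinates, whose origin is the TCP and whose axes are the flange's). Camera axes: x right, y up, looking along -z (the intrinsics and any distortion apply to the point x, -y, -z); pixel columns grow to the right and rows downward; lengths in m; the calibration is good to about 2 mm. The wrist camera is an equidistant fisheye: a pixel r from the principal point sees the ray r / f radians off the axis. A picture is of the moment at which its call begins: read the wrist's pose just before it. calibration takes no time and is no camera call.
- r.finish_job(): hands the job in; it is judged then, once.
The state is a dict: "time": time; "joint_pos": joint angles; "dq": joint speeds; "joint_torque": joint torques, N m; "tcp_pos": TCP position; "tcp_rot": TCP orientation; "force": force on the tool from outside, world axes, zero at the start; "moment": the same for the moment, N m; "width": finger opening in m; "gripper_force": force on a finger pad.
Only numpy, scipy, OpenCV 4.12 (cv2) and the standard library are available. Lean on these libraries where they do the work, as an engineer would, in place of code of your own. Each camera call takes 0.05 s, during which the arm holds its last target. There are 200 camera calls.

## Working session

There is one attempt and no reset: what is moved stays moved. The work goes in short steps, Python scripts to look and compute and a shell command to move; the robot and the scene stay as the last step left them, time stands still between calls to the robot, and variables do not carry over. Pictures are saved under pics/ and viewed, at most 10 in all, crops included, and the job is handed in when it is done.

```bash
ls; mkdir -p pics
python3 - <<'E'
from plant import r, vision
import cv2, numpy as np
for n in ("top","side","wrist"):
    im=vision.camera(n); cv2.imwrite(f"pics/{n}0.png",im[:,:,::-1])
    c=vision.calibration(n); print(n,{k:np.round(v,3).tolist() if not isinstance(v,str) else v for k,v in c.items()})
s=r.state();print(s['time'],s['tcp_pos'],s['tcp_rot'],s['width'])
E
```

```text
pics
top {'camera_matrix': [[387.764, 0.0, 314.066], [0.0, 387.764, 199.648], [0.0, 0.0, 1.0]], 'world_to_cam': [[0.022, -1.0, 0.008, -0.082], [0.999, 0.023, 0.038, -0.555], [-0.038, 0.007, 0.999, -1.174], [0.0, 0.0, 0.0, 1.0]]}
side {'camera_matrix': [[417.553, 0.0, 322.577], [0.0, 417.553, 201.084], [0.0, 0.0, 1.0]], 'world_to_cam': [[-0.894, -0.447, -0.019, 0.467], [0.262, -0.558, 0.787, -0.24], [-0.363, 0.699, 0.616, -0.979], [0.0, 0.0, 0.0, 1.0]]}
wrist {'camera_matrix': [[309.707, 0.0, 316.28], [0.0, 309.707, 202.302], [0.0, 0.0, 1.0]], 'T_tool_cam': [[-0.0, 0.949, 0.315, 0.08], [1.0, 0.0, -0.0, 0.0], [-0.0, 0.315, -0.949, -0.144], [0.0, 0.0, 0.0, 1.0]]}
0.15 [ 0.16386619 -0.49821784  0.23065251] [-3.10054314e+00 -4.96837534e-01  4.05334962e-04] 0.08555290748911612
```

View pics/top0.png

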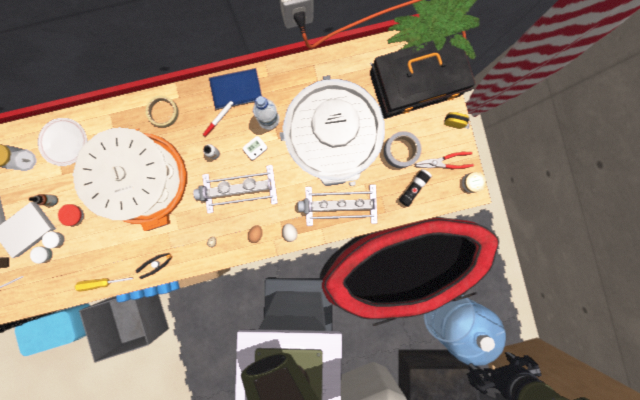

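View pics/side0.png

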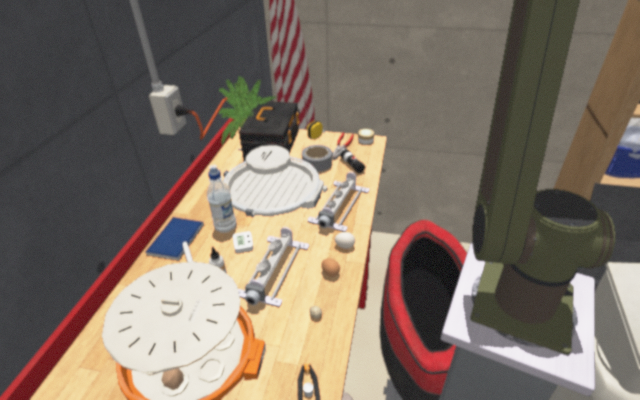

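The top view shows the hen turner at (240,187), the quail turner at (342,204), the white egg at (290,232), the brown egg at (255,234) and the quail egg at (212,242). I'll turn these into rough positions and enlarge the view.

```bash
cat > h.py <<'E'
from plant import r, vision
import cv2, numpy as np
from scipy.spatial.transform import Rotation as R
def ray(name,uv,st=None):
    c=vision.calibration(name);K=np.array(c['camera_matrix']);u=np.array(uv,float)
    p=(u-K[:2,2])/[K[0,0],K[1,1]]
    if name=='wrist':
        th=np.linalg.norm(p);d=np.array([*(p/th*np.sin(th) if th>0 else p),np.cos(th)])
        T=np.eye(4);T[:3,:3]=R.from_rotvec(st['tcp_rot']).as_matrix();T[:3,3]=st['tcp_pos'];T=T@np.array(c['T_tool_cam'])
    else: d=np.array([*p,1.]);T=np.linalg.inv(np.array(c['world_to_cam']))
    d=T[:3,:3]@(d*[1,-1,-1]);return T[:3,3],d/np.linalg.norm(d)
def onz(name,uv,z,st=None):
    o,d=ray(name,uv,st);return o+d*(z-o[2])/d[2]
def proj(name,P,st=None):
    c=vision.calibration(name);K=np.array(c['camera_matrix'])
    if name=='wrist':
        T=np.eye(4);T[:3,:3]=R.from_rotvec(st['tcp_rot']).as_matrix();T[:3,3]=st['tcp_pos'];W=np.linalg.inv(T@np.array(c['T_tool_cam']))
    else: W=np.array(c['world_to_cam'])
    q=(W[:3,:3]@P+W[:3,3])*[1,-1,-1]
    if name=='wrist':
        th=np.arctan2(np.hypot(*q[:2]),q[2]);p=q[:2]/np.hypot(*q[:2])*th
    else: p=q[:2]/q[2]
    return p*K[0,0]+K[:2,2]
E
python3 - <<'E'
from h import *
np.set_printoptions(precision=4,suppress=True)
for n,uv,z in [("hen_t",(240,187),.04),("quail_t",(342,204),.04),("white",(290,232),.022),("brown",(255,234),.021),("quail",(212,242),.0135)]:
    print(n,onz("top",uv,z))
im=cv2.imread("pics/top0.png")
cv2.imwrite("pics/top0c.png",cv2.resize(im[140:270,185:385],None,fx=4,fy=4,interpolation=cv2.INTER_CUBIC))
st=r.state();print(R.from_rotvec(st['tcp_rot']).as_matrix())
E
```

```text
hen_t [0.588 0.152 0.04 ]
quail_t [ 0.5442 -0.153   0.04  ]
white [0.4568 0.0008 0.022 ]
brown [0.4484 0.1061 0.021 ]
quail [0.4209 0.2366 0.0135]
[[ 0.9499  0.3125 -0.0005]
 [ 0.3125 -0.9499  0.0014]
 [-0.     -0.0015 -1.    ]]
```

View pics/top0c.png

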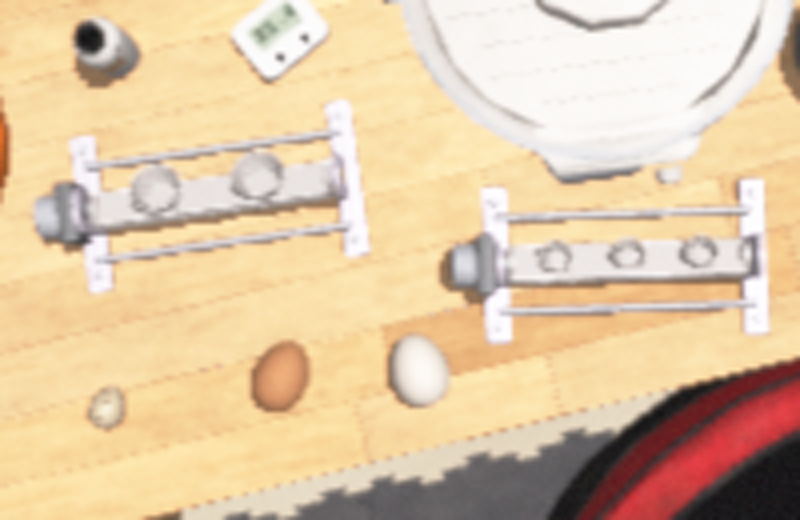

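The enlarged top view shows both rails tilted. Hen cups are at about (224,187) and (249,184) in original pixels, and quail cups at about (324,204), (342,203) and (360,203). I'll move in for close views.

```bash
python3 -m creep '[{"x":0.088,"y":-0.085,"gripper":1},{"x":0.088,"y":-0.085,"gripper":1},{"x":0.088,"y":-0.085,"gripper":1},{"x":0.088,"y":-0.085,"gripper":1},{"x":0.088,"y":-0.085,"gripper":1},{"x":0.088,"y":-0.085,"gripper":1},{"x":0.088,"y":-0.085,"gripper":1},{"x":0.088,"y":-0.085,"gripper":1},{"x":0.088,"y":-0.085,"gripper":1},{"x":0.088,"y":-0.085,"gripper":1},{"x":0.088,"y":-0.085,"gripper":1},{"rz":0.11,"gripper":1}]'
```

```text
schema error: expected keys x, y, z, rx, ry, rz, gripper
```

```bash
python3 -m creep '[{"x":0.088,"y":-0.085,"z":0,"rx":0,"ry":0,"rz":0,"gripper":1},{"x":0.088,"y":-0.085,"z":0,"rx":0,"ry":0,"rz":0,"gripper":1},{"x":0.088,"y":-0.085,"z":0,"rx":0,"ry":0,"rz":0,"gripper":1},{"x":0.088,"y":-0.085,"z":0,"rx":0,"ry":0,"rz":0,"gripper":1},{"x":0.088,"y":-0.085,"z":0,"rx":0,"ry":0,"rz":0,"gripper":1},{"x":0.088,"y":-0.085,"z":0,"rx":0,"ry":0,"rz":0,"gripper":1},{"x":0.088,"y":-0.085,"z":0,"rx":0,"ry":0,"rz":0,"gripper":1},{"x":0.088,"y":-0.085,"z":0,"rx":0,"ry":0,"rz":0,"gripper":1},{"x":0.088,"y":-0.085,"z":0,"rx":0,"ry":0,"rz":0,"gripper":1},{"x":0.088,"y":-0.085,"z":0,"rx":0,"ry":0,"rz":0,"gripper":1},{"x":0.088,"y":-0.085,"z":0,"rx":0,"ry":0,"rz":0,"gripper":1},{"x":0,"y":0,"z":0,"rx":0,"ry":0,"rz":0.11,"gripper":1}]'
python3 - <<'E'
from h import *
st=r.state();im=vision.camera("wrist");cv2.imwrite("pics/w1.png",im[:,:,::-1])
import pickle;pickle.dump(st,open("pics/w1.pkl","wb"))
print(st['time'],st['tcp_pos'],R.from_rotvec(st['tcp_rot']).as_matrix()[:,0])
E
```

```text
time: 1.65
tcp_pos: [0.4818, 0.0879, 0.2307]
tcp_rot: [-3.117, -0.268, 0.0]
force: [-0.2, -0.5, 0.2]
width: 0.0851
gripper_force: 0.0
1.65 [0.48182879 0.08785807 0.23070772] [9.85317689e-01 1.70728470e-01 9.16587806e-04]
```

View pics/w1.png

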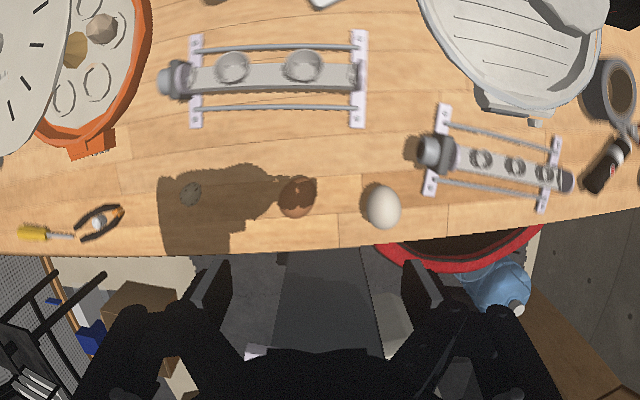

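The wrist view shows the quail egg at (190,194), brown at (297,196), white at (383,206), the hen cups at (231,68) and (303,66), and the quail cups at (480,157), (515,165) and (545,173). I'll take second views over each turner to triangulate.

```bash
cat > snap.py <<'E'
from h import *
import sys,pickle
n=sys.argv[1];st=r.state();im=vision.camera("wrist");cv2.imwrite(f"pics/{n}.png",im[:,:,::-1]);pickle.dump(st,open(f"pics/{n}.pkl","wb"))
E
python3 -m creep '[{"x":0.084,"y":-0.026,"z":0,"rx":0,"ry":0,"rz":0,"gripper":1},{"x":0.084,"y":-0.026,"z":0,"rx":0,"ry":0,"rz":0,"gripper":1},{"x":0.084,"y":-0.026,"z":0,"rx":0,"ry":0,"rz":0,"gripper":1},{"x":0,"y":0,"z":0,"rx":0,"ry":0,"rz":0,"gripper":1}]'; python3 snap.py w2
python3 -m creep '[{"x":-0.036,"y":0.116,"z":0,"rx":0,"ry":0,"rz":0,"gripper":1},{"x":-0.036,"y":0.116,"z":0,"rx":0,"ry":0,"rz":0,"gripper":1},{"x":-0.036,"y":0.116,"z":0,"rx":0,"ry":0,"rz":0,"gripper":1},{"x":-0.036,"y":0.116,"z":0,"rx":0,"ry":0,"rz":0,"gripper":1},{"x":-0.036,"y":0.116,"z":0,"rx":0,"ry":0,"rz":0,"gripper":1},{"x":0,"y":0,"z":0,"rx":0,"ry":0,"rz":0,"gripper":1}]'; python3 snap.py w3
python3 - <<'E'
import cv2,numpy as np
a=cv2.imread("pics/w1.png");b=cv2.imread("pics/w2.png");c=cv2.imread("pics/w3.png")
A=cv2.resize(b[60:260,140:440],(480,320),interpolation=cv2.INTER_CUBIC);B=cv2.resize(c[60:260,170:470],(480,320),interpolation=cv2.INTER_CUBIC)
cv2.imwrite("pics/m23.png",np.vstack([b[:300],c[:300]]))
E
```

```text
time: 2.2
tcp_pos: [0.6026, 0.1257, 0.2306]
tcp_rot: [-3.1, -0.299, 0.005]
force: [-0.5, -0.4, -1.3]
width: 0.0853
gripper_force: 0.0
time: 3.0
tcp_pos: [0.5652, -0.1804, 0.2242]
tcp_rot: [-3.102, -0.289, 0.006]
force: [-0.2, 0.4, 0.2]
width: 0.0852
gripper_force: 0.0
```

View pics/m23.png

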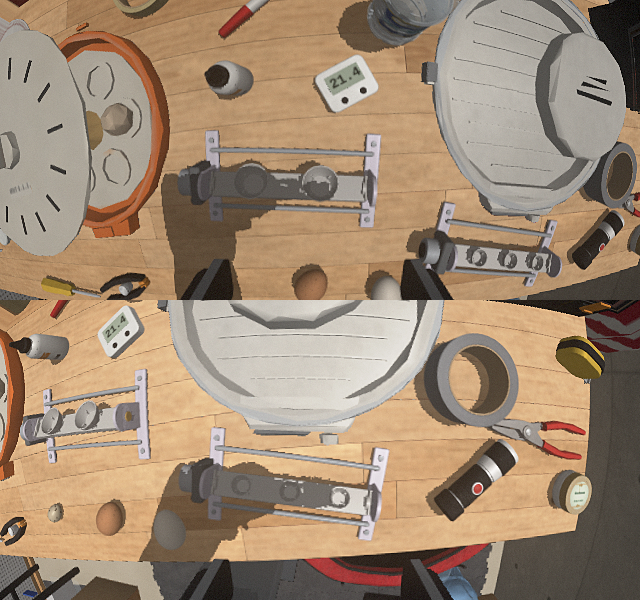

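Run:
```python
import cv2,numpy as np
W={n:cv2.imread(f"pics/{n}.png") for n in("w1","w2","w3")}
def crop(n,x,y,w,h,s):
    c=cv2.resize(W[n][y:y+h,x:x+w],(w*s,h*s),interpolation=cv2.INTER_CUBIC)
    for i in range(0,w,10): cv2.line(c,(i*s,0),(i*s,4 if (x+i)%50 else 12),(0,0,255),1)
    for j in range(0,h,10): cv2.line(c,(0,j*s),(4 if (y+j)%50 else 12,j*s),(0,0,255),1)
    return c
r1=np.hstack([crop("w1",210,40,130,60,3),crop("w2",220,150,130,60,3)])
r2=np.hstack([crop("w1",455,130,130,60,3),crop("w3",220,160,130,60,3)])
r3=np.hstack([crop("w1",170,170,50,50,5),crop("w1",270,170,50,50,5),crop("w1",360,180,56,50,5)])
r3=r3[:,:780]; r3=np.hstack([r3,np.zeros((250,780-r3.shape[1],3),np.uint8)])
cv2.imwrite("pics/mos.png",np.clip(np.vstack([r1,r2[:170],r3])*1.0,0,255).astype(np.uint8))
```

```text
(no output)
```

View pics/mos.png

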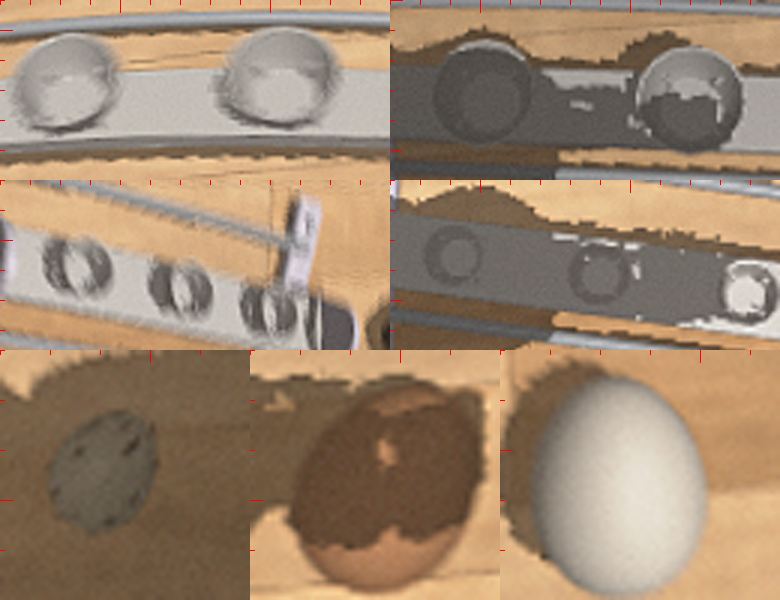

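```bash
cat > t.py <<'E'
from h import *
import pickle
np.set_printoptions(precision=4,suppress=True)
S={n:pickle.load(open(f"pics/{n}.pkl","rb")) for n in("w1","w2","w3")}
def tri(a,b):
    o1,d1=ray("wrist",a[1],S[a[0]]);o2,d2=ray("wrist",b[1],S[b[0]])
    t=np.linalg.lstsq(np.c_[d1,-d2],o2-o1,rcond=None)[0]
    p,q=o1+t[0]*d1,o2+t[1]*d2;return (p+q)/2,np.linalg.norm(p-q)
E
python3 - <<'E'
from t import *
for n,a,b in [("h1",("w1",(232,67.7)),("w2",(251.3,180.7))),("h2",("w1",(302,66)),("w2",(319.7,182.7))),
 ("h1b",("w3",(51,119)),("w2",(251.3,180.7))),("h2b",("w3",(86,116)),("w2",(319.7,182.7))),
 ("q1",("w1",(480.7,159)),("w3",(241.7,184.3))),("q2",("w1",(515,166)),("w3",(289.7,190.3))),("q3",("w1",(544.7,171.7)),("w3",(339.7,197.3))),
 ("q1b",("w2",(477.7,257)),("w3",(241.7,184.3))),("q2b",("w2",(508,260)),("w3",(289.7,190.3)))]: print(n,*tri(a,b))
for n,w,P in [("hen","w2",[(212,133),(215,225),(374,136),(370,226)]),("quail","w3",[(218,131),(214,217),(381,150),(374,237)])]:
    p=[onz("wrist",u,.004,S[w]) for u in P];c=sum(p)/4
    print(n,c,"depths",np.linalg.norm(p[0]-p[1]),np.linalg.norm(p[2]-p[3]),"width",np.linalg.norm((p[0]+p[1]-p[2]-p[3])/2))
    y=(p[0]+p[1]-p[2]-p[3]);x=p[0]-p[1]+p[2]-p[3]
    print(" yaw from y",np.degrees(np.arctan2(-y[0],y[1]))," from x",np.degrees(np.arctan2(x[1],x[0])))
# eggs: masks
for n,w,box,kind,h in [("white","w1",(355,175,60,60),"v",.0218),("brown","w1",(270,170,50,50),"b",.021),("white","w2",(365,265,40,35),"v",.0218),("brown","w2",(288,258,45,40),"b",.021),("white","w3",(150,205,40,48),"v",.0218),("brown","w3",(90,195,38,45),"b",.021),("quail","w3",(44,197,22,28),"v",.0135),("quail","w1",(172,175,35,36),"v",.0135)]:
    im=cv2.imread(f"pics/{w}.png");x,y,ww,hh=box;c=im[y:y+hh,x:x+ww]
    hsv=cv2.cvtColor(c,cv2.COLOR_BGR2HSV);lab=cv2.cvtColor(c,cv2.COLOR_BGR2LAB).astype(int)
    m=(hsv[...,1]<85) if kind=="v" else (lab[...,1]-128>13 )
    m=cv2.morphologyEx(m.astype(np.uint8),cv2.MORPH_OPEN,np.ones((3,3)))
    cs=max(cv2.findContours(m,0,1)[0],key=cv2.contourArea);cs=cv2.convexHull(cs)
    f=np.zeros_like(m);cv2.drawContours(f,[cs],-1,1,-1);v,u=np.nonzero(f)
    P=np.array([onz("wrist",(a+x,b+y),h,S[w])[:2] for a,b in zip(u,v)]);ctr=P.mean(0);Q=P-ctr
    e,V=np.linalg.eigh(np.cov(Q.T));ax=V[:,1];s=Q@ax;t=Q@V[:,0]
    sk=(s**3).mean()/s.std()**3; tip=ax*np.sign(sk)
    print(n,w,"ctr",ctr,"sizes",4*np.sqrt(e[::-1]),"tipdir deg",np.degrees(np.arctan2(tip[1],tip[0])),"skew",abs(sk),"px",len(u))
E
```

```text
h1 [0.5857 0.1986 0.0509] 0.002245399253526841
h2 [0.5971 0.125  0.0483] 0.0007015211782835602
h1b [0.5873 0.199  0.0532] 0.002520771062439346
h2b [0.5973 0.1255 0.0517] 0.001127438507520762
q1 [ 0.5411 -0.0965  0.0451] 0.002529955058143372
q2 [ 0.5442 -0.1505  0.0444] 0.002442124920864891
q3 [ 0.5476 -0.2055  0.0438] 0.0004593134915797488
q1b [ 0.5425 -0.0965  0.0471] 0.001044915250272317
q2b [ 0.5449 -0.1501  0.046 ] 0.001899789617622007
hen [0.5801 0.1598 0.004 ] depths 0.12402208166527157 0.11656572303057182 width 0.20372967302035538
 yaw from y 10.48505954999496  from x 9.419382371009934
quail [ 0.541  -0.1534  0.004 ] depths 0.11338382582777695 0.1135617457581306 width 0.20539076320212896
 yaw from y 3.699985796750794  from x 6.184546670011046
white w1 ctr [0.4528 0.0019] sizes [0.0598 0.0451] tipdir deg 25.32510062099484 skew 0.0028728130738139954 px 1293
brown w1 ctr [0.4294 0.1054] sizes [0.0221 0.0121] tipdir deg -72.77274286568161 skew 0.0010651489946713027 px 130
white w2 ctr [0.4605 0.0051] sizes [0.0483 0.0414] tipdir deg -109.96053933067378 skew 0.32875737434387114 px 621
brown w2 ctr [0.443  0.1006] sizes [0.0183 0.0101] tipdir deg 6.8077853126321815 skew 0.028728908846323613 px 62Traceback (most recent call last):
  File "<stdin>", line 19, in <module>
  File "h.py", line 13, in onz
    o,d=ray(name,uv,st);return o+d*(z-o[2])/d[2]
        ~~~^^^^^^^^^^^^
  File "h.py", line 5, in ray
    c=vision.calibration(name);K=np.array(c['camera_matrix']);u=np.array(uv,float)
ValueError: time passes only in moves, steps and waits
```

```bash
sed -i 's/c=vision.calibration(name)/c=cal(name)/' h.py; sed -i '4i _C={}\ndef cal(n):\n    if n not in _C: _C[n]=vision.calibration(n)\n    return _C[n]' h.py; sed -i 's/("w1","w2","w3")/[f"w{i}" for i in range(1,9)] if __import__("os").path.exists(f"pics\/{n}.pkl")/' t.py
python3 -m creep '[{"x":-0.088,"y":-0.057,"z":0,"rx":0,"ry":0,"rz":0,"gripper":1},{"x":-0.088,"y":-0.057,"z":0,"rx":0,"ry":0,"rz":0,"gripper":1},{"x":-0.088,"y":-0.057,"z":0,"rx":0,"ry":0,"rz":0,"gripper":1},{"x":0,"y":0,"z":0,"rx":0,"ry":0,"rz":0,"gripper":1},{"x":0,"y":0,"z":0,"rx":0,"ry":0,"rz":0,"gripper":1}]'; python3 snap.py w4
python3 -m creep '[{"x":0.022,"y":-0.118,"z":0,"rx":0,"ry":0,"rz":0,"gripper":1},{"x":0.022,"y":-0.118,"z":0,"rx":0,"ry":0,"rz":0,"gripper":1},{"x":0.022,"y":-0.118,"z":0,"rx":0,"ry":0,"rz":0,"gripper":1},{"x":0.022,"y":-0.118,"z":0,"rx":0,"ry":0,"rz":0,"gripper":1},{"x":0.022,"y":-0.118,"z":0,"rx":0,"ry":0,"rz":0,"gripper":1},{"x":0.022,"y":-0.118,"z":0,"rx":0,"ry":0,"rz":0,"gripper":1},{"x":0.022,"y":-0.118,"z":0,"rx":0,"ry":0,"rz":0,"gripper":1},{"x":0,"y":0,"z":0,"rx":0,"ry":0,"rz":0,"gripper":1},{"x":0,"y":0,"z":0,"rx":0,"ry":0,"rz":0,"gripper":1}]'; python3 snap.py w5
python3 - <<'E'
import cv2,numpy as np
b=cv2.imread("pics/w4.png");c=cv2.imread("pics/w5.png")
for m in (b,c):
    for i in range(0,640,50): cv2.line(m,(i,0),(i,6),(0,0,255),1)
cv2.imwrite("pics/m45.png",np.vstack([b[:300],c[:300]]))
E
```

```text
time: 3.68
tcp_pos: [0.422, -0.1169, 0.2271]
tcp_rot: [-3.1, -0.302, 0.002]
force: [1.0, -0.3, 0.4]
width: 0.0856
gripper_force: 0.0
time: 4.85
tcp_pos: [0.4384, 0.1942, 0.2447]
tcp_rot: [-2.98, -0.507, 0.035]
force: [0.2, -0.9, -0.4]
width: 0.0856
gripper_force: 0.0
```

View pics/m45.png

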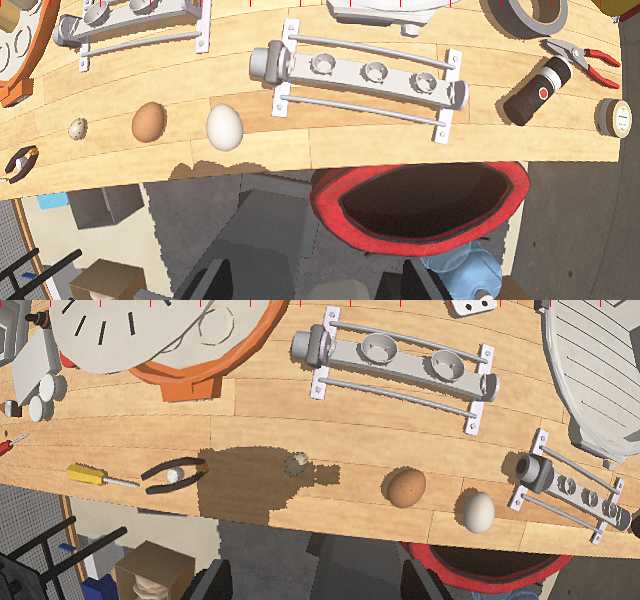

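Both views are sharp. In w4 the quail cups are at about (323,63), (375,72) and (424,82), and the eggs at (78,128), (149,122) and (225,127). In w5 the hen cups are at (379,48) and (447,66). I'll enlarge the cups and fit the eggs.

Run:
```python
from t import *
W={n:cv2.imread(f"pics/{n}.png") for n in("w4","w5")}
def crop(n,x,y,w,h,s):
    c=cv2.resize(W[n][y:y+h,x:x+w],(w*s,h*s),interpolation=cv2.INTER_CUBIC)
    for i in range(0,w,10): cv2.line(c,(i*s,0),(i*s,5),(0,0,255),1)
    for j in range(0,h,10): cv2.line(c,(0,j*s),(5,j*s),(0,0,255),1)
    return c
cv2.imwrite("pics/mos2.png",np.vstack([crop("w4",300,40,160,60,5),crop("w5",350,20,160,60,5)]))
print("joints",r.state()['joint_pos'])
for n,w,box,h in [("white","w4",(195,90,60,70),.0218),("white","w5",(455,183,50,55),.0218),("brown","w4",(125,93,50,60),.021),("brown","w5",(378,160,58,56),.021),("quail","w4",(62,110,34,34),.0135),("quail","w3",(44,197,22,28),.0135)]:
    im=cv2.imread(f"pics/{w}.png");x,y,ww,hh=box;c=im[y:y+hh,x:x+ww].copy()
    m=np.full(c.shape[:2],cv2.GC_PR_BGD,np.uint8);m[:3]=m[-3:]=0;m[:,:3]=m[:,-3:]=0
    cv2.ellipse(m,(ww//2,hh//2),(int(ww*.33),int(hh*.33)),0,0,360,cv2.GC_PR_FGD,-1);cv2.ellipse(m,(ww//2,hh//2),(ww//6,hh//6),0,0,360,cv2.GC_FGD,-1)
    cv2.grabCut(c,m,None,np.zeros((1,65)),np.zeros((1,65)),6,cv2.GC_INIT_WITH_MASK)
    f=((m==1)|(m==3)).astype(np.uint8)
    cs=max(cv2.findContours(f,0,1)[0],key=cv2.contourArea);f[:]=0;cv2.drawContours(f,[cs],-1,1,-1)
    v,u=np.nonzero(f);P=np.array([onz("wrist",(a+x,b+y),h,S[w])[:2] for a,b in zip(u,v)]);ctr=P.mean(0);Q=P-ctr
    e,V=np.linalg.eigh(np.cov(Q.T));ax=V[:,1];s=Q@ax;sk=(s**3).mean()/s.std()**3;tip=ax*np.sign(sk)
    print(n,w,"ctr",ctr,"sizes",4*np.sqrt(e[::-1]),"tip deg",np.degrees(np.arctan2(tip[1],tip[0])).round(1),"skew",abs(sk).round(3),"bbox",u.min()+x,v.min()+y,u.max()+x,v.max()+y)
```

```text
joints [ 0.3357  0.1762 -0.2197  1.1777  0.1211  3.1406]
white w4 ctr [0.4543 0.0043] sizes [0.0566 0.0462] tip deg 19.0 skew 0.03 bbox 206 104 242 151
white w5 ctr [ 0.4539 -0.0005] sizes [0.0584 0.0408] tip deg 18.6 skew 0.086 bbox 465 192 493 233
brown w4 ctr [0.448  0.1078] sizes [0.0594 0.0483] tip deg 132.1 skew 0.058 bbox 132 102 166 142
brown w5 ctr [0.4478 0.1119] sizes [0.0566 0.0524] tip deg -50.9 skew 0.031 bbox 381 166 425 208
quail w4 ctr [0.4247 0.2447] sizes [0.0451 0.032 ] tip deg 116.4 skew 0.102 bbox 69 118 87 139
quail w3 ctr [0.4245 0.2465] sizes [0.0551 0.0293] tip deg 125.0 skew 0.052 bbox 48 203 62 221
```

View pics/mos2.png

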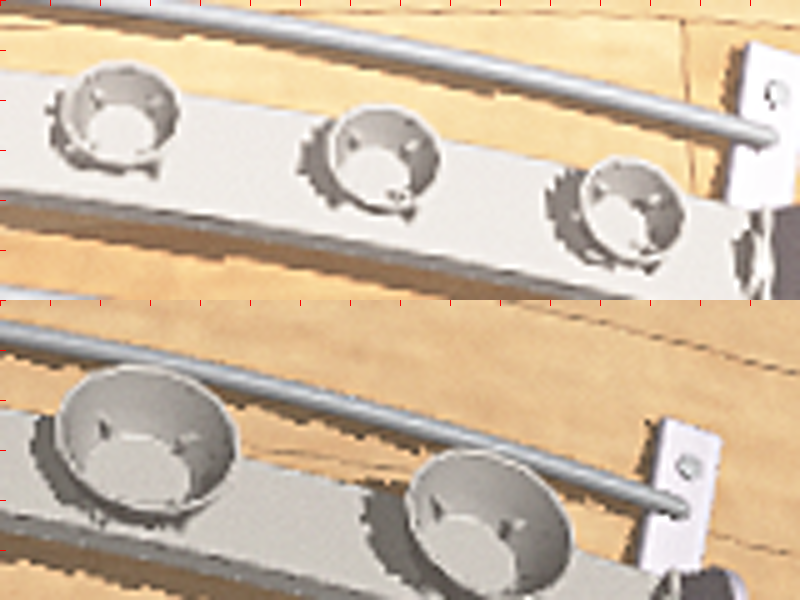

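Run:
```python
from t import *
def fr(w,P,z=.004):
    p=[onz("wrist",u,z,S[w]) for u in P];c=sum(p)/4;y=p[0]+p[1]-p[2]-p[3];x=p[0]-p[1]+p[2]-p[3]
    print(w,c,"depths",np.linalg.norm(p[0]-p[1]),np.linalg.norm(p[2]-p[3]),"width",np.linalg.norm(y)/2,"yaws",np.degrees([np.arctan2(-y[0],y[1]),np.arctan2(x[1],x[0])]))
fr("w2",[(212,133),(215,225),(374,136),(370,226)]);fr("w5",[(332,10),(317,97),(487,47),(473,132)])
fr("w3",[(218,131),(214,217),(381,150),(374,237)]);fr("w4",[(292,20),(279,114),(455,51),(441,142)])
for n,a,b in [("h1",("w5",(379.4,48.4)),("w2",(251.3,180.7))),("h2",("w5",(447.8,65.2)),("w2",(319.7,182.7))),
 ("q1",("w4",(324.2,62.8)),("w3",(241.7,184.3))),("q2",("w4",(377,72)),("w3",(289.7,190.3))),("q3",("w4",(426.8,82.2)),("w3",(339.7,197.3)))]: print(n,*tri(a,b))
tiles=[]
for n,w,box,h,ksh in [("white","w4",(200,97,50,60),.0218,0),("white","w5",(458,185,44,52),.0218,0),("brown","w4",(125,95,48,56),.021,1),("brown","w5",(380,160,54,54),.021,1),("quail","w4",(62,112,32,32),.0135,0),("quail","w5",(278,147,40,36),.0135,0)]:
    im=cv2.imread(f"pics/{w}.png");x,y,ww,hh=box;c=im[y:y+hh,x:x+ww].copy();s=5
    c=cv2.resize(c,None,fx=s,fy=s,interpolation=cv2.INTER_CUBIC)
    g=cv2.cvtColor(c,cv2.COLOR_BGR2LAB).astype(float)
    if ksh: f=(g[...,1]>148)&(g[...,0]>95)
    else: f=(g[...,2]<146)&(g[...,0]>130)
    f=cv2.morphologyEx(f.astype(np.uint8),cv2.MORPH_CLOSE,np.ones((15,15)));f=cv2.morphologyEx(f,cv2.MORPH_OPEN,np.ones((15,15)))
    cs=max(cv2.findContours(f,0,1)[0],key=cv2.contourArea,default=None)
    if cs is not None:
        cs=cv2.convexHull(cs);f[:]=0;cv2.drawContours(f,[cs],-1,1,-1)
        v,u=np.nonzero(f);v=v[::7];u=u[::7];P=np.array([onz("wrist",((a+.5)/s-.5+x,(b+.5)/s-.5+y),h,S[w])[:2] for a,b in zip(u,v)]);ctr=P.mean(0);Q=P-ctr
        e,V=np.linalg.eigh(np.cov(Q.T));ax=V[:,1];t=Q@ax;sk=(t**3).mean()/t.std()**3;tip=ax*np.sign(sk)
        print(n,w,"ctr",ctr,"sizes",4*np.sqrt(e[::-1]),"tip deg",np.degrees(np.arctan2(tip[1],tip[0])).round(1),"skew",abs(sk).round(3))
        cv2.drawContours(c,[cs],-1,(255,0,0),1)
    t=np.zeros((300,265,3),np.uint8);t[:min(300,c.shape[0]),:min(265,c.shape[1])]=c[:300,:265];tiles.append(t)
cv2.imwrite("pics/eggs.png",np.vstack([np.hstack(tiles[:3]),np.hstack(tiles[3:])]))
```

```text
w2 [0.58  0.16  0.004] depths 0.12403188150193 0.11657540946623515 width 0.20374472831084817 yaws [10.4851  9.4194]
w5 [0.5842 0.1601 0.004 ] depths 0.113059731754045 0.11358331356297392 width 0.20108419454160148 yaws [ 9.7744 10.6093]
w3 [ 0.5409 -0.1532  0.004 ] depths 0.11339286694610183 0.1135715480995658 width 0.20540630633808762 yaws [3.7    6.1847]
w4 [ 0.542  -0.1518  0.004 ] depths 0.11525057309924208 0.11699174435995749 width 0.20027720374791513 yaws [2.9691 3.5563]
h1 [0.5857 0.1995 0.0526] 0.0001519498457373644
h2 [0.5982 0.1253 0.0543] 0.0009491430720059488
q1 [ 0.5433 -0.0967  0.0483] 0.00010747631588040689
q2 [ 0.546  -0.1509  0.0479] 0.0016252399559143844
q3 [ 0.5492 -0.2051  0.0495] 0.0011412333072768877
white w4 ctr [0.4545 0.0043] sizes [0.056  0.0456] tip deg 20.1 skew 0.042
white w5 ctr [ 0.4541 -0.0009] sizes [0.0582 0.0409] tip deg 21.7 skew 0.066
quail w4 ctr [0.4241 0.2482] sizes [0.0374 0.0271] tip deg -54.4 skew 0.036
quail w5 ctr [0.4333 0.2423] sizes [0.0173 0.0143] tip deg 74.6 skew 0.165
```

View pics/eggs.png

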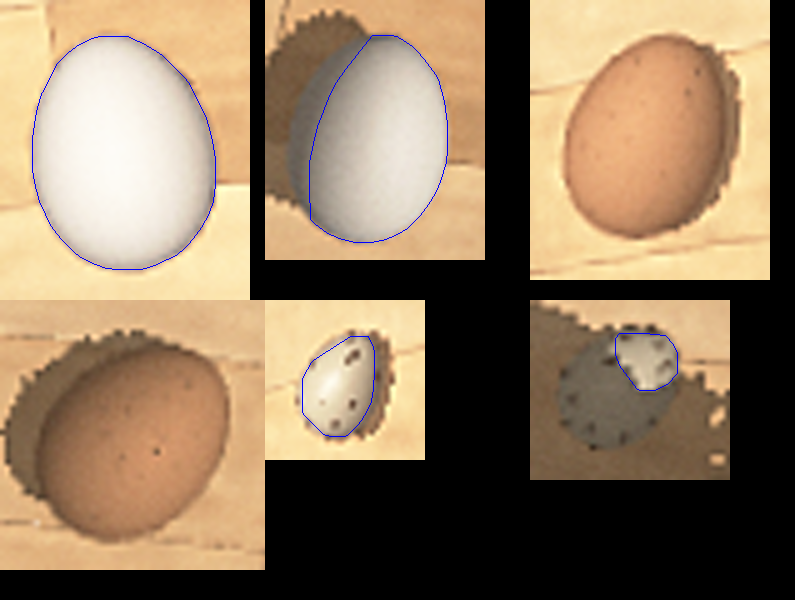

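The egg tiles show:
- **White:** narrow end at the top in w4, so its tip points roughly +x, slightly +y.
- **Brown:** narrow end at the upper right in w4.
- **Quail:** narrow end at the upper right in w4.

Next are the rail slants from the edges of the strip, using row profiles, and proper masks for the brown and quail eggs.

Run:
```python
from t import *
def prof(w,c,a,b):
    g=cv2.imread(f"pics/{w}.png")[a:b,c-1:c+2].astype(float).mean(1); print(w,c,a,"lum",g.mean(1).round().astype(int).tolist());print("   r-b",(g[:,2]-g[:,0]).round().astype(int).tolist())
prof("w5",414,48,86);prof("w2",345,160,212);prof("w4",350,52,96);prof("w2",493,240,285);prof("w3",315,172,214)
for n,w,box,h in [("brown","w4",(125,95,48,56),.021),("brown","w5",(380,160,54,54),.021),("quail","w4",(62,112,32,32),.0135)]:
    im=cv2.imread(f"pics/{w}.png");x,y,ww,hh=box;s=5
    c=cv2.resize(im[y:y+hh,x:x+ww],None,fx=s,fy=s,interpolation=cv2.INTER_CUBIC);g=cv2.cvtColor(c,cv2.COLOR_BGR2LAB).astype(float)
    f=(g[...,1]>143) if n=="brown" else (g[...,2]<148)&(g[...,0]>110)
    print(n,"a/b median corner vs centre",g[5:20,5:20].mean((0,1)).round(),g[g.shape[0]//2-9:g.shape[0]//2+9,g.shape[1]//2-9:g.shape[1]//2+9].mean((0,1)).round())
    f=cv2.morphologyEx(f.astype(np.uint8),cv2.MORPH_OPEN,np.ones((15,15)));cs=max(cv2.findContours(f,0,1)[0],key=cv2.contourArea,default=None)
    if cs is None: print(n,w,"none");continue
    cs=cv2.convexHull(cs);f[:]=0;cv2.drawContours(f,[cs],-1,1,-1)
    v,u=np.nonzero(f);v=v[::7];u=u[::7];P=np.array([onz("wrist",((a+.5)/s-.5+x,(b+.5)/s-.5+y),h,S[w])[:2] for a,b in zip(u,v)]);ctr=P.mean(0);Q=P-ctr
    e,V=np.linalg.eigh(np.cov(Q.T));ax=V[:,1];t=Q@ax;sk=(t**3).mean()/t.std()**3;tip=ax*np.sign(sk)
    print(n,w,"ctr",ctr,"sizes",4*np.sqrt(e[::-1]),"tip deg",np.degrees(np.arctan2(tip[1],tip[0])).round(1),"skew",abs(sk).round(3))
```

```text
w5 414 48 lum [178, 177, 175, 152, 187, 181, 167, 195, 207, 199, 199, 197, 199, 199, 199, 198, 198, 197, 199, 199, 199, 198, 200, 199, 199, 201, 203, 198, 159, 122, 129, 131, 120, 100, 101, 99, 93, 152]
   r-b [90, 90, 87, 73, 87, 89, 89, 29, 6, 11, 13, 13, 13, 13, 13, 13, 14, 12, 14, 14, 13, 14, 14, 14, 14, 13, 12, 13, 12, 13, 10, 10, 25, 49, 44, 44, 42, 69]
w2 345 160 lum [166, 166, 163, 160, 158, 156, 158, 159, 157, 155, 155, 158, 108, 75, 79, 98, 168, 165, 163, 161, 163, 161, 163, 164, 161, 163, 163, 164, 161, 165, 164, 164, 164, 166, 165, 164, 165, 165, 165, 171, 128, 123, 152, 156, 158, 144, 110, 73, 90, 128, 165, 151]
   r-b [76, 77, 77, 78, 79, 78, 76, 75, 77, 74, 78, 78, 53, 33, 34, 21, 8, 11, 12, 12, 12, 9, 11, 11, 11, 10, 12, 10, 11, 10, 10, 9, 12, 13, 12, 11, 11, 11, 10, 8, 7, 42, 78, 81, 81, 75, 58, 28, 9, -3, -4, -6]
w4 350 52 lum [217, 217, 218, 220, 220, 219, 216, 212, 208, 239, 236, 235, 235, 235, 235, 235, 235, 236, 234, 234, 236, 235, 235, 235, 235, 236, 236, 236, 236, 236, 239, 242, 181, 142, 141, 130, 115, 113, 110, 132, 181, 205, 196, 193]
   r-b [74, 73, 74, 71
[... 684 characters left out ...]
, 109, 107, 108, 109, 108, 107, 110, 107, 108, 109, 110, 105, 117, 142, 160, 158, 158, 150, 126]
   r-b [86, 86, 88, 86, 77, 49, 42, 43, 43, 43, 30, 11, 11, 10, 12, 10, 11, 11, 10, 11, 12, 11, 10, 10, 11, 10, 11, 11, 12, 10, 11, 11, 10, 9, 9, 9, 20, 97, 96, 97, 91, 75]
brown a/b median corner vs centre [227. 130. 157.] [192. 144. 162.]
brown w4 ctr [0.448  0.1137] sizes [0.0535 0.0392] tip deg -27.0 skew 0.002
brown a/b median corner vs centre [201. 135. 157.] [160. 144. 158.]
brown w5 ctr [0.4479 0.0994] sizes [0.029  0.0176] tip deg -8.7 skew 0.194
quail a/b median corner vs centre [224. 130. 159.] [225. 128. 145.]
quail w4 ctr [0.4245 0.247 ] sizes [0.04   0.0285] tip deg 119.0 skew 0.006
```

Run:
```python
from t import *
def xz(w,uv,yaw,O):
    o,d=ray("wrist",uv,S[w]);e=np.array([np.cos(yaw),np.sin(yaw),0]);return np.array([(o-O)@e,o[2]]),np.array([d@e,d[2]])
def X(a,b,yaw,O):
    p,d=xz(*a,yaw,O);q,f=xz(*b,yaw,O);t=np.linalg.solve(np.c_[d,-f],q-p);return p+t[0]*d
H=(np.radians(9.8),np.array([.582,.16,0]));Q=(np.radians(3.3),np.array([.5415,-.1525,0]))
for n,k,A,B in [("hen",H,("w5",(414,54.6),(414,75.9)),("w2",(345,175.4),(345,199.6))),("quail",Q,("w4",(350,60.4),(350,83.6)),("w3",(315,182.3),(315,207.6))),("quail b",Q,("w4",(350,60.4),(350,83.6)),("w2",(493,247.7),(493,268.2)))]:
    b=X((A[0],A[1]),(B[0],B[1]),*k);f=X((A[0],A[2]),(B[0],B[2]),*k);d=f-b
    print(n,"back",b,"front",f,"len",np.linalg.norm(d),"theta",np.degrees(np.arctan2(d[1],-d[0])))
for n,k,L in [("hen",H,[[.5857,.1995,.0526],[.5982,.1253,.0543]]),("quail",Q,[[.5433,-.0967,.0483],[.546,-.1509,.0479],[.5492,-.2051,.0495]])]:
    for p in L: print(n,"cup x,z",(np.array(p)-k[1])@[np.cos(k[0]),np.sin(k[0]),0],p[2])
for n,a,b,h in [("white",("w4",(224.8,127.6)),("w5",(478.8,212.8)),.0218),("brown",("w4",(148.3,122.3)),("w5",(406.5,188.6)),.021),("quail",("w4",(76.8,128.8)),("w5",(295.5,164.5)),.0135)]:
    print(n,tri(a,b),"planes",onz("wrist",a[1],h,S[a[0]])[:2],onz("wrist",b[1],h,S[b[0]])[:2])
for n,w,c,d,h in [("white","w4",(224.8,127.6),(-22,-230),.0218),("brown","w4",(148.3,122.3),(58,-194),.021),("brown","w5",(406.5,188.6),(110,-178),.021),("quail","w4",(76.8,128.8),(28,-105),.0135),("quail","w5",(295.5,164.5),(85,-95),.0135)]:
    v=onz("wrist",np.array(c)+np.array(d)/20,h,S[w])-onz("wrist",np.array(c)-np.array(d)/20,h,S[w]);print(n,w,np.degrees(np.arctan2(v[1],v[0])))
```

```text
hen back [0.0151 0.0369] front [-0.0103  0.0465] len 0.027149311934615228 theta 20.715687169079118
quail back [0.0137 0.0336] front [-0.0124  0.0437] len 0.028024061135281792 theta 21.198410580445014
quail b back [0.0136 0.0344] front [-0.0125  0.0448] len 0.02806811695443004 theta 21.675368543652343
hen cup x,z 0.010369284441447236 0.0526
hen cup x,z 0.010057338334371202 0.0543
quail cup x,z 0.005009087974249129 0.0483
quail cup x,z 0.004584640617898494 0.0479
quail cup x,z 0.004659364169854819 0.0495
white (array([0.4547, 0.0027, 0.0233]), np.float64(0.00038256533113497694)) planes [0.4547 0.0032] [0.4542 0.0019]
brown (array([0.4475, 0.1078, 0.0228]), np.float64(0.0006374151687923434)) planes [0.4475 0.1088] [0.4468 0.1073]
quail (array([0.4244, 0.2461, 0.015 ]), np.float64(0.0006335089355180612)) planes [0.4244 0.2474] [0.4236 0.2462]
white w4 14.143106156706049
brown w4 -13.79197936630652
brown w5 -7.912034305435512
quail w4 -19.102085343703884
quail w5 -22.443148974636287
```

```bash
cat > go.py <<'E'
from h import *
def pose(yaw,pitch=0):  # tool down, x heading yaw (deg), then pitched up about tool y
    c,s=np.cos(np.radians(yaw)),np.sin(np.radians(yaw))
    return R.from_matrix(np.array([[c,s,0],[s,-c,0],[0,0,-1.]]))*R.from_rotvec([0,np.radians(pitch),0])
def rows(p,Rt,n,extra=0,st=None,ax=None):
    """n equal rows; ax: force turn sense, rotvec w with |w|>pi allowed via extra*2pi"""
    if st is None:
        s=r.state();p0,R0=np.array(s['tcp_pos']),R.from_rotvec(s['tcp_rot'])
    else: p0,R0=st
    w=(R0.inv()*Rt).as_rotvec();a=np.linalg.norm(w)
    if extra: w=w/a*(a-2*np.pi)
    w=w/n;W=R.from_rotvec(w);M=sum((W**k).as_matrix() for k in range(n))
    v=np.linalg.solve(M,R0.inv().apply(np.array(p)-p0))
    print(f"n={n}",dict(zip("x y z rx ry rz".split(),[*np.round(v/.5,4),*np.round(w/(np.pi/2),4)])),"mm/row %.1f deg/row %.1f"%(np.linalg.norm(v)*1e3,np.degrees(np.linalg.norm(w))))
E
python3 - <<'E'
from go import *
rows([.455,.1083,.15],pose(168),14)
E
```

```text
n=14 {'x': np.float64(-0.0172), 'y': np.float64(0.0046), 'z': np.float64(0.0128), 'rx': np.float64(-0.0022), 'ry': np.float64(-0.0071), 'rz': np.float64(-0.1178)} mm/row 11.0 deg/row 10.6
```

```bash
python3 -m creep '[{"x":-0.0172,"y":0.0046,"z":0.0128,"rx":-0.0022,"ry":-0.0071,"rz":-0.1178,"gripper":1},{"x":-0.0172,"y":0.0046,"z":0.0128,"rx":-0.0022,"ry":-0.0071,"rz":-0.1178,"gripper":1},{"x":-0.0172,"y":0.0046,"z":0.0128,"rx":-0.0022,"ry":-0.0071,"rz":-0.1178,"gripper":1},{"x":-0.0172,"y":0.0046,"z":0.0128,"rx":-0.0022,"ry":-0.0071,"rz":-0.1178,"gripper":1},{"x":-0.0172,"y":0.0046,"z":0.0128,"rx":-0.0022,"ry":-0.0071,"rz":-0.1178,"gripper":1},{"x":-0.0172,"y":0.0046,"z":0.0128,"rx":-0.0022,"ry":-0.0071,"rz":-0.1178,"gripper":1},{"x":-0.0172,"y":0.0046,"z":0.0128,"rx":-0.0022,"ry":-0.0071,"rz":-0.1178,"gripper":1},{"x":-0.0172,"y":0.0046,"z":0.0128,"rx":-0.0022,"ry":-0.0071,"rz":-0.1178,"gripper":1},{"x":-0.0172,"y":0.0046,"z":0.0128,"rx":-0.0022,"ry":-0.0071,"rz":-0.1178,"gripper":1},{"x":-0.0172,"y":0.0046,"z":0.0128,"rx":-0.0022,"ry":-0.0071,"rz":-0.1178,"gripper":1},{"x":-0.0172,"y":0.0046,"z":0.0128,"rx":-0.0022,"ry":-0.0071,"rz":-0.1178,"gripper":1},{"x":-0.0172,"y":0.0046,"z":0.0128,"rx":-0.0022,"ry":-0.0071,"rz":-0.1178,"gripper":1}]' >/dev/null; python3 -m creep '[{"x":-0.0172,"y":0.0046,"z":0.0128,"rx":-0.0022,"ry":-0.0071,"rz":-0.1178,"gripper":1},{"x":-0.0172,"y":0.0046,"z":0.0128,"rx":-0.0022,"ry":-0.0071,"rz":-0.1178,"gripper":1},{"x":0,"y":0,"z":0,"rx":0,"ry":0,"rz":0,"gripper":1},{"x":0,"y":0,"z":0,"rx":0,"ry":0,"rz":0,"gripper":1}]'; python3 snap.py w6
cat > egg.py <<'E'
from t import *
import sys
def egg(w,P0,h,kind):
    st=S[w];im=cv2.imread(f"pics/{w}.png");x0,y0=proj("wrist",np.array([*P0,h]),st);k=70
    x,y=int(x0)-k,int(y0)-k;x=max(x,0);y=max(y,0);c=im[y:y+2*k,x:x+2*k];s=3
    c=cv2.resize(c,None,fx=s,fy=s,interpolation=cv2.INTER_CUBIC);b=c.astype(float)+1
    rb=b[...,2]/b[...,0]; gb=b[...,1]/b[...,0]
    lum=b.mean(2);print(w,"px",x0,y0,"centre r/b %.2f g/b %.2f lum %.0f"%tuple(q[int((y0-y)*s)-9:int((y0-y)*s)+9,int((x0-x)*s)-9:int((x0-x)*s)+9].mean() for q in (rb,gb,lum)),"corner",rb[:20,:20].mean().round(2),gb[:20,:20].mean().round(2),lum[:20,:20].mean().round())
    rg=b[...,2]/b[...,1]
    f=(rg>1.33) if kind=="brown" else (rb<1.33)
    f=cv2.morphologyEx(f.astype(np.uint8),cv2.MORPH_OPEN,np.ones((9,9)))
    n,L,stt,cc=cv2.connectedComponentsWithStats(f);i=1+np.argmin(np.hypot(*(cc[1:]-[(x0-x)*s,(y0-y)*s]).T)-stt[1:,4]*.01)
    f=(L==i).astype(np.uint8);cs=cv2.convexHull(max(cv2.findContours(f,0,1)[0],key=cv2.contourArea));f[:]=0;cv2.drawContours(f,[cs],-1,1,-1)
    v,u=np.nonzero(f);v=v[::7];u=u[::7];P=np.array([onz("wrist",((a+.5)/s-.5+x,(bb+.5)/s-.5+y),h,st) for a,bb in zip(u,v)])[:,:2]
    cam,_=ray("wrist",(1,1),st);q=P.mean(0);d=cam[:2]-q;al=np.arctan2(np.linalg.norm(d),cam[2]-h);d/=np.linalg.norm(d)
    Q=P-q;Q=Q-np.outer(Q@d,d)*(1-np.cos(al))   # undo oblique stretch
    e,V=np.linalg.eigh(np.cov(Q.T));ax=V[:,1];t=Q@ax;sk=(t**3).mean()/t.std()**3;tip=ax*np.sign(sk)
    print("ctr",q,"sizes",4*np.sqrt(e[::-1]),"tip",np.degrees(np.arctan2(tip[1],tip[0])).round(1),"skew",abs(sk).round(3),"obliq",np.degrees(al).round())
    cv2.drawContours(c,[cs],-1,(255,0,0),1);cv2.imwrite(f"pics/e_{w}.png",c)
if __name__=="__main__":
    egg(sys.argv[1],[float(sys.argv[2]),float(sys.argv[3])],float(sys.argv[4]),sys.argv[5])
E
python3 egg.py w6 .4475 .108 .021 brown; python3 egg.py w4 .4475 .108 .021 brown; python3 egg.py w5 .4475 .108 .021 brown; python3 egg.py w4 .4545 .003 .0218 white;python3 egg.py w6 .4545 .003 .0218 white
```

```text
time: 6.9
tcp_pos: [0.4545, 0.1085, 0.1504]
tcp_rot: [0.334, 3.123, 0.001]
force: [-0.8, -0.9, 0.5]
width: 0.0854
gripper_force: 0.0
w6 px 314.8043307442522 185.3353709413089 centre r/b 1.96 g/b 1.41 lum 154 corner 1.22 1.13 174.0
ctr [0.4529 0.1076] sizes [0.045  0.0393] tip 129.6 skew 0.032 obliq 16.0
w4 px 149.59324317343328 123.02142371583781 centre r/b 1.89 g/b 1.39 lum 176 corner 1.02 0.99 218.0
ctr [0.4481 0.1109] sizes [0.0532 0.0424] tip -12.7 skew 0.024 obliq 32.0
w5 px 406.98106721897705 188.61992294834423 centre r/b 1.96 g/b 1.41 lum 146 corner 1.69 1.35 174.0
ctr [0.4476 0.1084] sizes [0.054  0.0405] tip -22.1 skew 0.043 obliq 18.0
w4 px 225.8115782713537 128.4752997104859 centre r/b 1.04 g/b 1.03 lum 249 corner 1.42 1.3 220.0
ctr [0.4552 0.0056] sizes [0.056  0.0429] tip 21.4 skew 0.046 obliq 19.0
w6 px 211.637409345543 214.89869149373772 centre r/b 1.14 g/b 1.08 lum 204 corner 1.42 1.11 36.0
ctr [0.4551 0.0024] sizes [0.0563 0.0434] tip 19.1 skew 0.067 obliq 28.0
```

```bash
for t in 1.18 1.22 1.26 1.30; do sed "s/rg>1.33/rg>$t/" egg.py > egg2.py; echo T $t; for w in w6 w5 w4; do python3 egg2.py $w .4475 .108 .021 brown | tail -1; done; done
```

```text
T 1.18
ctr [0.4472 0.1074] sizes [0.1505 0.1461] tip 35.9 skew 0.132 obliq 15.0
ctr [0.4509 0.1081] sizes [0.2082 0.1865] tip -101.9 skew 0.165 obliq 18.0
ctr [0.4484 0.109 ] sizes [0.0556 0.0474] tip 159.4 skew 0.007 obliq 32.0
T 1.22
ctr [0.4281 0.1045] sizes [0.1499 0.1005] tip 103.9 skew 0.053 obliq 12.0
ctr [0.428  0.1077] sizes [0.1863 0.122 ] tip -80.4 skew 0.003 obliq 20.0
ctr [0.4485 0.1089] sizes [0.055  0.0466] tip -20.1 skew 0.008 obliq 32.0
T 1.26
ctr [0.4478 0.1083] sizes [0.0556 0.0439] tip -22.1 skew 0.099 obliq 15.0
ctr [0.4473 0.1085] sizes [0.0555 0.0485] tip 158.3 skew 0.014 obliq 18.0
ctr [0.4483 0.1094] sizes [0.0545 0.0458] tip 161.1 skew 0.001 obliq 32.0
T 1.30
ctr [0.4479 0.1084] sizes [0.0545 0.0422] tip -21.5 skew 0.097 obliq 15.0
ctr [0.4476 0.1088] sizes [0.0547 0.0425] tip -21.9 skew 0.039 obliq 18.0
ctr [0.4481 0.1106] sizes [0.0534 0.0434] tip -12.0 skew 0.03 obliq 32.0
```

Run:
```python
from go import *
rows([.446,.109,.05],pose(158.5),3)
```

```text
n=3 {'x': np.float64(0.0056), 'y': np.float64(-0.0014), 'z': np.float64(0.067), 'rx': np.float64(0.0002), 'ry': np.float64(0.0002), 'rz': np.float64(0.0346)} mm/row 33.6 deg/row 3.1
```

```bash
python3 -m creep '[{"x":0.0056,"y":-0.0014,"z":0.067,"rx":0,"ry":0,"rz":0.0346,"gripper":1},{"x":0.0056,"y":-0.0014,"z":0.067,"rx":0,"ry":0,"rz":0.0346,"gripper":1},{"x":0.0056,"y":-0.0014,"z":0.067,"rx":0,"ry":0,"rz":0.0346,"gripper":1},{"x":0,"y":0,"z":0.031,"rx":0,"ry":0,"rz":0,"gripper":1},{"x":0,"y":0,"z":0.031,"rx":0,"ry":0,"rz":0,"gripper":1},{"x":0,"y":0,"z":0.031,"rx":0,"ry":0,"rz":0,"gripper":1},{"x":0,"y":0,"z":0,"rx":0,"ry":0,"rz":0,"gripper":1}]'; python3 -m creep '[{"x":0,"y":0,"z":0,"rx":0,"ry":0,"rz":0,"gripper":-0.05},{"x":0,"y":0,"z":0,"rx":0,"ry":0,"rz":0,"gripper":-0.05},{"x":0,"y":0,"z":0,"rx":0,"ry":0,"rz":0,"gripper":-0.05},{"x":0,"y":0,"z":0,"rx":0,"ry":0,"rz":0,"gripper":-0.05}]'
```

```text
time: 7.82
tcp_pos: [0.4453, 0.109, 0.0027]
tcp_rot: [-0.584, -3.086, -0.0]
force: [0.0, -0.1, 0.6]
width: 0.0854
gripper_force: 0.0
time: 8.32
tcp_pos: [0.4471, 0.1095, 0.0041]
tcp_rot: [0.582, 3.085, 0.003]
force: [-0.8, -0.0, 5.5]
width: 0.0409
gripper_force: 8.9
```

```bash
python3 -m creep '[{"x":0,"y":0,"z":0,"rx":0,"ry":0,"rz":0,"gripper":-0.15},{"x":0,"y":0,"z":0,"rx":0,"ry":0,"rz":0,"gripper":-0.15},{"x":0,"y":0,"z":-0.03,"rx":0,"ry":0,"rz":0,"gripper":-0.15},{"x":0,"y":0,"z":-0.08,"rx":0,"ry":0,"rz":0,"gripper":-0.15},{"x":0,"y":0,"z":-0.08,"rx":0,"ry":0,"rz":0,"gripper":-0.15},{"x":0,"y":0,"z":-0.08,"rx":0,"ry":0,"rz":0,"gripper":-0.15}]'
python3 - <<'E'
from go import *
rows([.44,.165,.18],pose(9.8),20,extra=1)
E
```

```text
time: 9.07
tcp_pos: [0.4458, 0.109, 0.1394]
tcp_rot: [0.582, 3.087, 0.001]
force: [0.5, 1.4, -1.0]
width: 0.0385
gripper_force: 60.4
n=20 {'x': np.float64(-0.0103), 'y': np.float64(0.0031), 'z': np.float64(-0.0041), 'rx': np.float64(-0.0), 'ry': np.float64(0.0), 'rz': np.float64(-0.1173)} mm/row 5.8 deg/row 10.6
```

```bash
python3 -m creep '[{"x":-0.0103,"y":0.0031,"z":-0.0041,"rx":0,"ry":0,"rz":-0.1173,"gripper":-0.15},{"x":-0.0103,"y":0.0031,"z":-0.0041,"rx":0,"ry":0,"rz":-0.1173,"gripper":-0.15},{"x":-0.0103,"y":0.0031,"z":-0.0041,"rx":0,"ry":0,"rz":-0.1173,"gripper":-0.15},{"x":-0.0103,"y":0.0031,"z":-0.0041,"rx":0,"ry":0,"rz":-0.1173,"gripper":-0.15},{"x":-0.0103,"y":0.0031,"z":-0.0041,"rx":0,"ry":0,"rz":-0.1173,"gripper":-0.15},{"x":-0.0103,"y":0.0031,"z":-0.0041,"rx":0,"ry":0,"rz":-0.1173,"gripper":-0.15},{"x":-0.0103,"y":0.0031,"z":-0.0041,"rx":0,"ry":0,"rz":-0.1173,"gripper":-0.15},{"x":-0.0103,"y":0.0031,"z":-0.0041,"rx":0,"ry":0,"rz":-0.1173,"gripper":-0.15},{"x":-0.0103,"y":0.0031,"z":-0.0041,"rx":0,"ry":0,"rz":-0.1173,"gripper":-0.15},{"x":-0.0103,"y":0.0031,"z":-0.0041,"rx":0,"ry":0,"rz":-0.1173,"gripper":-0.15}]'>/dev/null; python3 -m creep '[{"x":-0.0103,"y":0.0031,"z":-0.0041,"rx":0,"ry":0,"rz":-0.1173,"gripper":-0.15},{"x":-0.0103,"y":0.0031,"z":-0.0041,"rx":0,"ry":0,"rz":-0.1173,"gripper":-0.15},{"x":-0.0103,"y":0.0031,"z":-0.0041,"rx":0,"ry":0,"rz":-0.1173,"gripper":-0.15},{"x":-0.0103,"y":0.0031,"z":-0.0041,"rx":0,"ry":0,"rz":-0.1173,"gripper":-0.15},{"x":-0.0103,"y":0.0031,"z":-0.0041,"rx":0,"ry":0,"rz":-0.1173,"gripper":-0.15},{"x":-0.0103,"y":0.0031,"z":-0.0041,"rx":0,"ry":0,"rz":-0.1173,"gripper":-0.15},{"x":-0.0103,"y":0.0031,"z":-0.0041,"rx":0,"ry":0,"rz":-0.1173,"gripper":-0.15},{"x":-0.0103,"y":0.0031,"z":-0.0041,"rx":0,"ry":0,"rz":-0.1173,"gripper":-0.15},{"x":-0.0103,"y":0.0031,"z":-0.0041,"rx":0,"ry":0,"rz":-0.1173,"gripper":-0.15},{"x":-0.0103,"y":0.0031,"z":-0.0041,"rx":0,"ry":0,"rz":-0.1173,"gripper":-0.15},{"x":0,"y":0,"z":0,"rx":0,"ry":0,"rz":0,"gripper":-0.15}]'; python3 snap.py w7
python3 - <<'E'
from go import *
print(r.state()['joint_pos'])
rows([.59,.19,.18],pose(9.8),3)
E
```

```text
time: 11.7
tcp_pos: [0.4401, 0.1649, 0.1793]
tcp_rot: [-3.13, -0.264, -0.001]
force: [-0.4, -0.7, -0.2]
width: 0.0386
gripper_force: 60.4
[ 3.58405656e-01  1.96653611e-01 -3.64227913e-01  1.00866895e+00
  3.28342959e-04 -2.95074167e+00]
n=3 {'x': np.float64(0.1011), 'y': np.float64(0.0004), 'z': np.float64(-0.0004), 'rx': np.float64(-0.0001), 'ry': np.float64(-0.0002), 'rz': np.float64(-0.0007)} mm/row 50.6 deg/row 0.1
```

```bash
python3 -m creep '[{"x":0.101,"y":0,"z":0,"rx":0,"ry":0,"rz":0,"gripper":-0.15},{"x":0.101,"y":0,"z":0,"rx":0,"ry":0,"rz":0,"gripper":-0.15},{"x":0.101,"y":0,"z":0,"rx":0,"ry":0,"rz":0,"gripper":-0.15},{"x":0,"y":0,"z":0,"rx":0,"ry":0,"rz":0,"gripper":-0.15},{"x":0,"y":0,"z":0,"rx":0,"ry":0,"rz":0,"gripper":-0.15}]'; python3 snap.py w8
python3 - <<'E'
from t import *
for w in("w7","w8"):
    for P in [(.5915,.1622,.042),(.604,.09,.042),(.585,.1993,.054),(.597,.125,.054)]: print(w,P,proj("wrist",np.array(P),S[w]).round(1))
    im=cv2.imread(f"pics/{w}.png")
    for P in [(.5915,.1622,.042),(.602,.088,.042)]:
        u,v=proj("wrist",np.array(P),S[w]).astype(int);a=max(0,v-28)
        g=im[a:v+32,u-1:u+2].astype(float).mean(1);print(w,u,a,"lum",g.mean(1).round().astype(int).tolist(),"\n r-b",(g[:,2]-g[:,0]).round().astype(int).tolist())
a=cv2.imread("pics/w7.png")[0:200,200:520];b=cv2.imread("pics/w8.png")[90:290,160:480]
cv2.imwrite("pics/m78.png",np.vstack([cv2.resize(a[:120],(800,300),interpolation=cv2.INTER_CUBIC),cv2.resize(b[40:160],(800,300),interpolation=cv2.INTER_CUBIC)]))
E
```

```text
time: 12.38
tcp_pos: [0.5891, 0.1906, 0.1787]
tcp_rot: [-3.13, -0.265, 0.002]
force: [-0.2, -1.0, -0.1]
width: 0.0386
gripper_force: 60.4
w7 (0.5915, 0.1622, 0.042) [347.2  29.9]
w7 (0.604, 0.09, 0.042) [425.4  35.9]
w7 (0.585, 0.1993, 0.054) [304.4  26.5]
w7 (0.597, 0.125, 0.054) [391.5  30.3]
w7 347 1 lum [181, 184, 182, 180, 178, 181, 160, 164, 197, 179, 137, 102, 86, 94, 87, 173, 188, 180, 178, 175, 169, 169, 173, 127, 177, 175, 186, 191, 190, 189, 191, 191, 188, 191, 192, 190, 192, 191, 190, 191, 193, 189, 192, 192, 192, 192, 192, 194, 196, 131, 103, 128, 125, 123, 116, 99, 100, 103, 104, 101] 
 r-b [84, 83, 85, 84, 88, 94, 48, -9, -5, 0, 0, 1, 40, 46, 39, 85, 87, 84, 86, 86, 87, 87, 86, 62, 95, 51, 8, 10, 11, 13, 13, 12, 13, 13, 13, 12, 13, 13, 13, 13, 12, 12, 13, 12, 12, 14, 12, 13, 13, 10, 11, 11, 10, 9, 20, 49, 46, 45, 44, 42]
w7 427 10 lum [82, 88, 84, 86, 100, 148, 170, 202, 164, 130, 85, 95, 96, 91, 95, 148, 129, 116, 125, 120, 108, 115, 93, 90, 209, 193, 192, 190, 191, 190, 191, 190, 190, 192, 190, 192, 192, 190, 192, 192, 192, 190, 191, 192, 191, 200, 193, 97, 118, 125,
[... 849 characters left out ...]
, 12, 13, 13, 11, 10, 12, 12, 11, 10, 12, 10, 11, 11, 11, 11, 11, 12, 12, 13, 11, 11, 11, 11, 13, 12, 11, 10, 6, 26, 80, 84, 80, 77, 65, 36, 12, -3, -3]
w8 420 166 lum [171, 172, 173, 172, 156, 161, 174, 172, 175, 176, 174, 136, 92, 90, 90, 92, 91, 90, 82, 169, 176, 178, 175, 174, 176, 174, 177, 176, 176, 176, 176, 177, 176, 177, 177, 175, 178, 176, 177, 177, 177, 177, 177, 178, 178, 180, 181, 141, 101, 109, 116, 120, 126, 103, 101, 129, 159, 199, 148, 141] 
 r-b [83, 83, 84, 85, 80, 79, 84, 86, 84, 84, 84, 64, 42, 37, 40, 40, 41, 41, 34, 9, 10, 12, 11, 12, 12, 12, 13, 13, 10, 12, 11, 12, 12, 13, 12, 12, 11, 10, 12, 11, 12, 11, 12, 11, 10, 12, 11, 11, 11, 13, 10, 8, 7, 7, 5, 1, -1, -4, 1, 0]
```

Run:
```python
from t import *
def xz(w,uv,yaw,O):
    o,d=ray("wrist",uv,S[w]);e=np.array([np.cos(yaw),np.sin(yaw),0]);return np.array([(o-O)@e,o[2]]),np.array([d@e,d[2]])
def X(a,b,k):
    p,d=xz(*a,*k);q,f=xz(*b,*k);t=np.linalg.solve(np.c_[d,-f],q-p);return p+t[0]*d
k=(np.radians(9.8),np.array([.582,.16,0]))
for A,B in [(("w7",(347,26),(347,49.8)),("w8",(345,182.9),(345,212.2))),(("w7",(427,33.5),(427,56.5)),("w8",(420,184.5),(420,212.9))),(("w5",(414,54.6),(414,75.9)),("w8",(345,182.9),(345,212.2)))]:
    b=X((A[0],A[1]),(B[0],B[1]),k);f=X((A[0],A[2]),(B[0],B[2]),k);d=f-b;th=np.arctan2(d[1],-d[0]);m=(b+f)/2
    print("back",b,"front",f,"len",np.linalg.norm(d),"theta",np.degrees(th),"mid",m,"rim",m+.0156*np.array([np.sin(th),np.cos(th)]),"pivot",m-.0044*np.array([np.sin(th),np.cos(th)]))
# yaw from back edge in w8 at its height
for w,rr,z in (("w8",[(345,182.9),(420,184.5)],.0365),("w8",[(345,212.2),(420,212.9)],.0465),("w7",[(347,26),(427,33.5)],.0365)):
    a,b=[onz("wrist",u,z,S[w]) for u in rr];d=a-b;print("yaw",np.degrees(np.arctan2(-d[0],d[1])))
```

```text
back [0.0159 0.0325] front [-0.0097  0.0451] len 0.02858144902233277 theta 26.042923844394696 mid [0.0031 0.0388] rim [0.0099 0.0528] pivot [0.0012 0.0349]
back [0.0148 0.0325] front [-0.0109  0.0455] len 0.028759186609080035 theta 26.79465160099321 mid [0.0019 0.039 ] rim [0.009  0.0529] pivot [-0.     0.035]
back [0.016  0.0328] front [-0.0099  0.0445] len 0.028488987838536005 theta 24.39802478076425 mid [0.003  0.0386] rim [0.0095 0.0528] pivot [0.0012 0.0346]
yaw 8.938880807554517
yaw 8.819103333793162
yaw 8.933697056445872
```

```bash
cat > place.py <<'E'
from go import *
def target(rim,yaw,theta,up,dx,dz,lift):
    """rim centre, egg middle 'up' m above the rim along axis, egg at tool (dx,0,dz); lift along the axis"""
    Rt=pose(yaw,90-theta);a=Rt.as_matrix()[:,0]
    return np.array(rim)+a*(up+lift)-Rt.apply([dx,0,dz]),Rt
E
python3 - <<'E'
from place import *
for l in (.07,.0):
    p,Rt=target((.5854,.1995,.0541),9.2,25.5,.014,-.002,-.0175,l);print(p,Rt.as_matrix()[:,0])
    if l: rows(p,Rt,8)
E
```

```text
[0.63753974 0.2079448  0.12418839] [0.42497312 0.06883063 0.90258528]
n=8 {'x': np.float64(0.005), 'y': np.float64(-0.0023), 'z': np.float64(0.0191), 'rx': np.float64(-0.0004), 'ry': np.float64(0.0896), 'rz': np.float64(0.0006)} mm/row 9.9 deg/row 8.1
[0.60779163 0.20312665 0.06100742] [0.42497312 0.06883063 0.90258528]
```

Run:
```python
from place import *
for z,uv in((.105,(207.5,149)),(.0,(214,158)),(.05,(211,153))): print("bottle",onz("top",uv,z))
print("thermo",onz("top",(255,148),.01))
p,Rt=target((.5854,.1995,.0541),9.2,25.5,.014,-.002,-.0175,.05);print(p);rows(p,Rt,8)
```

```text
bottle [0.68885504 0.23460953 0.105     ]
bottle [0.67849482 0.2421893  0.        ]
bottle [0.68615721 0.23882331 0.05      ]
thermo [0.71088036 0.1151158  0.01      ]
[0.62904028 0.20656818 0.10613668]
n=8 {'x': np.float64(0.0008), 'y': np.float64(-0.0023), 'z': np.float64(0.0222), 'rx': np.float64(-0.0004), 'ry': np.float64(0.0896), 'rz': np.float64(0.0006)} mm/row 11.2 deg/row 8.1
```

```bash
python3 -m creep '[{"x":0.0008,"y":-0.0023,"z":0.0222,"rx":0,"ry":0.0896,"rz":0,"gripper":-0.15},{"x":0.0008,"y":-0.0023,"z":0.0222,"rx":0,"ry":0.0896,"rz":0,"gripper":-0.15},{"x":0.0008,"y":-0.0023,"z":0.0222,"rx":0,"ry":0.0896,"rz":0,"gripper":-0.15},{"x":0.0008,"y":-0.0023,"z":0.0222,"rx":0,"ry":0.0896,"rz":0,"gripper":-0.15},{"x":0.0008,"y":-0.0023,"z":0.0222,"rx":0,"ry":0.0896,"rz":0,"gripper":-0.15},{"x":0.0008,"y":-0.0023,"z":0.0222,"rx":0,"ry":0.0896,"rz":0,"gripper":-0.15},{"x":0.0008,"y":-0.0023,"z":0.0222,"rx":0,"ry":0.0896,"rz":0,"gripper":-0.15},{"x":0.0008,"y":-0.0023,"z":0.0222,"rx":0,"ry":0.0896,"rz":0,"gripper":-0.15},{"x":0,"y":0,"z":0,"rx":0,"ry":0,"rz":0,"gripper":-0.15},{"x":0,"y":0,"z":0,"rx":0,"ry":0,"rz":0,"gripper":-0.15}]'; python3 snap.py w9
python3 - <<'E'
from place import *
print(r.state()['joint_pos'])
for l in(.05,.008):
    p,Rt=target((.5854,.1995,.0541),9.2,25.5,.014,-.002,-.0175,l);rows(p,Rt,4)
E
```

```text
time: 13.68
tcp_pos: [0.6267, 0.2068, 0.1057]
tcp_rot: [-2.684, -0.232, -1.451]
force: [0.3, 0.5, -0.6]
width: 0.0385
gripper_force: 60.4
[ 0.41762793  0.42617973 -1.1398138  -0.9749378  -0.20528266 -3.00598311]
n=4 {'x': np.float64(-0.0), 'y': np.float64(0.0004), 'z': np.float64(0.0008), 'rx': np.float64(-0.0016), 'ry': np.float64(0.021), 'rz': np.float64(0.0009)} mm/row 0.4 deg/row 1.9
n=4 {'x': np.float64(-0.021), 'y': np.float64(0.0003), 'z': np.float64(0.0025), 'rx': np.float64(-0.0016), 'ry': np.float64(0.021), 'rz': np.float64(0.0009)} mm/row 10.6 deg/row 1.9
```

```bash
python3 -m creep '[{"x":-0.021,"y":0.0003,"z":0.0025,"rx":-0.0016,"ry":0.021,"rz":0.0009,"gripper":-0.15},{"x":-0.021,"y":0.0003,"z":0.0025,"rx":-0.0016,"ry":0.021,"rz":0.0009,"gripper":-0.15},{"x":-0.021,"y":0.0003,"z":0.0025,"rx":-0.0016,"ry":0.021,"rz":0.0009,"gripper":-0.15},{"x":-0.021,"y":0.0003,"z":0.0025,"rx":-0.0016,"ry":0.021,"rz":0.0009,"gripper":-0.15},{"x":0,"y":0,"z":0,"rx":0,"ry":0,"rz":0,"gripper":-0.15},{"x":0,"y":0,"z":0,"rx":0,"ry":0,"rz":0,"gripper":-0.15}]'
python3 - <<'E'
from place import *
for l in(.008,.003):
    p,Rt=target((.5854,.1995,.0541),9.2,25.5,.014,-.002,-.0175,l);rows(p,Rt,2)
E
```

```text
time: 14.48
tcp_pos: [0.623, 0.2095, 0.0705]
tcp_rot: [-2.588, -0.205, -1.619]
force: [-0.3, 0.6, -1.0]
width: 0.0385
gripper_force: 60.4
n=2 {'x': np.float64(-0.0076), 'y': np.float64(0.0039), 'z': np.float64(-0.0104), 'rx': np.float64(0.0012), 'ry': np.float64(0.0025), 'rz': np.float64(0.0)} mm/row 6.7 deg/row 0.3
n=2 {'x': np.float64(-0.0126), 'y': np.float64(0.0039), 'z': np.float64(-0.0103), 'rx': np.float64(0.0012), 'ry': np.float64(0.0025), 'rz': np.float64(0.0)} mm/row 8.4 deg/row 0.3
```

```bash
python3 -m creep '[{"x":-0.0076,"y":0.0039,"z":-0.0104,"rx":0.0012,"ry":0.0025,"rz":0,"gripper":-0.15},{"x":-0.0076,"y":0.0039,"z":-0.0104,"rx":0.0012,"ry":0.0025,"rz":0,"gripper":-0.15},{"x":0,"y":0,"z":0,"rx":0,"ry":0,"rz":0,"gripper":-0.15},{"x":0,"y":0,"z":0,"rx":0,"ry":0,"rz":0,"gripper":-0.15}]'
python3 - <<'E'
from place import *
print(r.state()['joint_pos'])
for l in(.008,.003):
    p,Rt=target((.5854,.1995,.0541),9.2,25.5,.014,-.002,-.0175,l);rows(p,Rt,2)
E
```

```text
time: 14.98
tcp_pos: [0.622, 0.2093, 0.0692]
tcp_rot: [-2.591, -0.206, -1.616]
force: [0.3, -0.1, -0.3]
width: 0.0386
gripper_force: 60.4
[ 0.45358213  0.73374201 -1.28260283 -1.54286108 -0.26642283 -3.01019437]
n=2 {'x': np.float64(-0.0059), 'y': np.float64(0.0039), 'z': np.float64(-0.01), 'rx': np.float64(0.0013), 'ry': np.float64(0.0033), 'rz': np.float64(0.0002)} mm/row 6.1 deg/row 0.3
n=2 {'x': np.float64(-0.0109), 'y': np.float64(0.0039), 'z': np.float64(-0.0099), 'rx': np.float64(0.0013), 'ry': np.float64(0.0033), 'rz': np.float64(0.0002)} mm/row 7.6 deg/row 0.3
```

```bash
cat > place.py <<'E'
from go import *
def target(rim,yaw,theta,up,dx,dz,lift,roll=0):
    """rim centre, egg middle 'up' m above the rim along axis, egg at tool (dx,0,dz); lift along the axis; roll: deg about the cup axis"""
    Rt=pose(yaw,90-theta)*R.from_rotvec([np.radians(roll),0,0]);a=Rt.as_matrix()[:,0]
    return np.array(rim)+a*(up+lift)-Rt.apply([dx,0,dz]),Rt
H1=lambda l:target((.5854,.1995,.0541),9.2,25.5,.014,-.002,-.0175,l,-14)
E
python3 - <<'E'
from place import *
s=r.state();p,Rt=H1(.035);print(p,Rt.as_matrix()[:,2])
rows(p,Rt,4)
E
```

```text
[0.62287941 0.20128154 0.0928217 ] [ 0.90318767 -0.09878999 -0.41772308]
n=4 {'x': np.float64(0.0106), 'y': np.float64(0.0046), 'z': np.float64(-0.0049), 'rx': np.float64(-0.0382), 'ry': np.float64(0.0016), 'rz': np.float64(0.0003)} mm/row 6.3 deg/row 3.4
```

```bash
python3 -m creep '[{"x":0.03,"y":0,"z":0,"rx":0,"ry":0,"rz":0,"gripper":-0.15},{"x":0.003,"y":0.0046,"z":-0.0049,"rx":-0.0382,"ry":0.0016,"rz":0,"gripper":-0.15},{"x":0.003,"y":0.0046,"z":-0.0049,"rx":-0.0382,"ry":0.0016,"rz":0,"gripper":-0.15},{"x":0.003,"y":0.0046,"z":-0.0049,"rx":-0.0382,"ry":0.0016,"rz":0,"gripper":-0.15},{"x":0.003,"y":0.0046,"z":-0.0049,"rx":-0.0382,"ry":0.0016,"rz":0,"gripper":-0.15},{"x":0,"y":0,"z":0,"rx":0,"ry":0,"rz":0,"gripper":-0.15},{"x":0,"y":0,"z":0,"rx":0,"ry":0,"rz":0,"gripper":-0.15}]'
python3 - <<'E'
from place import *
print(r.state()['joint_pos'])
for l in (.035,.015,.006): rows(*H1(l),3)
E
```

```text
time: 15.85
tcp_pos: [0.6228, 0.2011, 0.0923]
tcp_rot: [2.548, 0.011, 1.622]
force: [1.0, -0.3, -0.1]
width: 0.0385
gripper_force: 60.4
[ 0.60881446  0.62293453 -1.17404244 -1.24883405 -0.63939386 -2.90893204]
n=3 {'x': np.float64(0.0003), 'y': np.float64(-0.0001), 'z': np.float64(-0.0001), 'rx': np.float64(-0.0002), 'ry': np.float64(0.0001), 'rz': np.float64(0.0005)} mm/row 0.2 deg/row 0.0
n=3 {'x': np.float64(-0.013), 'y': np.float64(-0.0001), 'z': np.float64(-0.0001), 'rx': np.float64(-0.0002), 'ry': np.float64(0.0001), 'rz': np.float64(0.0005)} mm/row 6.5 deg/row 0.0
n=3 {'x': np.float64(-0.019), 'y': np.float64(-0.0001), 'z': np.float64(-0.0001), 'rx': np.float64(-0.0002), 'ry': np.float64(0.0001), 'rz': np.float64(0.0005)} mm/row 9.5 deg/row 0.0
```

```bash
python3 -m creep '[{"x":-0.018,"y":0,"z":0,"rx":0,"ry":0,"rz":0,"gripper":-0.15},{"x":-0.018,"y":0,"z":0,"rx":0,"ry":0,"rz":0,"gripper":-0.15},{"x":-0.018,"y":0,"z":0,"rx":0,"ry":0,"rz":0,"gripper":-0.15},{"x":0,"y":0,"z":0,"rx":0,"ry":0,"rz":0,"gripper":-0.15},{"x":0,"y":0,"z":0,"rx":0,"ry":0,"rz":0,"gripper":-0.15}]'; python3 snap.py w9
python3 - <<'E'
from place import *
s=r.state();print(s['joint_pos'],s['force'],s['moment'])
for l in (.008,.003): rows(*H1(l),2)
im=cv2.imread("pics/w9.png");cv2.imwrite("pics/w9c.png",im)
E
```

```text
time: 16.48
tcp_pos: [0.6116, 0.1989, 0.0682]
tcp_rot: [2.547, 0.01, 1.622]
force: [0.0, 0.6, -0.4]
width: 0.0384
gripper_force: 60.4
[ 0.62119221  0.70881724 -1.21254306 -1.36877698 -0.65101052 -2.90036251] [ 0.25701165 -0.94811134 -0.72562631] [ 0.10058731  0.89168464 -0.00466349]
n=2 {'x': np.float64(-0.0001), 'y': np.float64(-0.0003), 'z': np.float64(-0.0004), 'rx': np.float64(-0.0), 'ry': np.float64(-0.0001), 'rz': np.float64(0.0005)} mm/row 0.2 deg/row 0.0
n=2 {'x': np.float64(-0.0051), 'y': np.float64(-0.0003), 'z': np.float64(-0.0004), 'rx': np.float64(-0.0), 'ry': np.float64(-0.0001), 'rz': np.float64(0.0005)} mm/row 2.6 deg/row 0.0
```

View pics/w9.png

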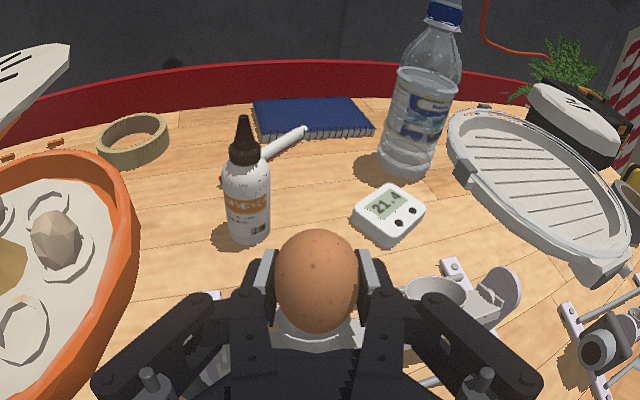

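The egg sits centred between the fingers at (316,280), with its cup's rim visible just beneath it at (275–362, 335). I'll lower it in small steps and watch the force.

```bash
cat > f.py <<'E'
from h import *
s=r.state();a=R.from_rotvec(s['tcp_rot']).as_matrix();print("F tool",a.T@np.array(s['force']),"M",np.round(s['moment'],2),"w",s['width'])
E
D='{"x":0,"y":0,"z":0,"rx":0,"ry":0,"rz":0,"gripper":-0.15}'
python3 f.py; python3 -m creep '[{"x":-0.005,"y":0,"z":0,"rx":0,"ry":0,"rz":0,"gripper":-0.15},{"x":-0.004,"y":0,"z":0,"rx":0,"ry":0,"rz":0,"gripper":-0.15},{"x":0,"y":0,"z":0,"rx":0,"ry":0,"rz":0,"gripper":-0.15},{"x":0,"y":0,"z":0,"rx":0,"ry":0,"rz":0,"gripper":-0.15}]'; python3 f.py;  python3 -m creep '[{"x":-0.003,"y":0,"z":0,"rx":0,"ry":0,"rz":0,"gripper":-0.15},{"x":0,"y":0,"z":0,"rx":0,"ry":0,"rz":0,"gripper":-0.15},{"x":0,"y":0,"z":0,"rx":0,"ry":0,"rz":0,"gripper":-0.15}]'|grep tcp_pos; python3 f.py
```

```text
F tool [-0.61242893  0.8492013   0.6287222 ] M [ 0.1   0.89 -0.  ] w 0.03871071308194043
time: 17.02
tcp_pos: [0.6096, 0.1991, 0.0641]
tcp_rot: [2.548, 0.011, 1.622]
force: [-0.2, 0.6, 0.2]
width: 0.0388
gripper_force: 60.4
F tool [ 0.15883211 -0.54833205 -0.34185781] M [ 0.1   0.95 -0.02] w 0.03878034511944579
tcp_pos: [0.609, 0.1989, 0.0628]
F tool [-0.97011954 -0.15285369  0.27469834] M [0.11 0.91 0.01] w 0.038708746889711605
```

```bash
for i in 1 2; do python3 -m creep '[{"x":-0.002,"y":0,"z":0,"rx":0,"ry":0,"rz":0,"gripper":-0.15},{"x":0,"y":0,"z":0,"rx":0,"ry":0,"rz":0,"gripper":-0.15},{"x":0,"y":0,"z":0,"rx":0,"ry":0,"rz":0,"gripper":-0.15}]'|grep -E "tcp_pos|force"; python3 f.py; done
```

```text
tcp_pos: [0.6088, 0.199, 0.0621]
force: [1.1, 0.6, 0.0]
gripper_force: 60.4
F tool [ 0.51612136 -0.69944777  0.87533195] M [0.07 0.7  0.12] w 0.03871623266547396
tcp_pos: [0.6086, 0.1991, 0.0616]
force: [2.4, 1.3, 2.4]
gripper_force: 60.4
F tool [ 3.31797922 -1.16525808  1.06503887] M [0.02 0.17 0.21] w 0.038381894473552176
```

```bash
python3 -m creep '[{"x":0,"y":0,"z":0,"rx":0,"ry":0,"rz":0,"gripper":0.06},{"x":0,"y":0,"z":0,"rx":0,"ry":0,"rz":0,"gripper":0.06},{"x":0,"y":0,"z":0,"rx":0,"ry":0,"rz":0,"gripper":0.2},{"x":0,"y":0,"z":0,"rx":0,"ry":0,"rz":0,"gripper":0.4},{"x":0,"y":0,"z":0,"rx":0,"ry":0,"rz":0,"gripper":0.4}]'; python3 f.py; python3 -m creep '[{"x":0.02,"y":0,"z":0,"rx":0,"ry":0,"rz":0,"gripper":0.4},{"x":0.04,"y":0,"z":0,"rx":0,"ry":0,"rz":0,"gripper":0.4},{"x":0.06,"y":0,"z":0,"rx":0,"ry":0,"rz":0,"gripper":0.4},{"x":0.06,"y":0,"z":0,"rx":0,"ry":0,"rz":0,"gripper":0.4},{"x":0,"y":0,"z":0,"rx":0,"ry":0,"rz":0,"gripper":0.4}]'; python3 snap.py w10
python3 - <<'E'
from t import *
import pickle
S["w10"]=pickle.load(open("pics/w10.pkl","rb"));print(S["w10"]['joint_pos'])
im=cv2.imread("pics/w10.png").astype(float)+1
f=((im[...,2]/im[...,1]>1.28)&(im[...,2]/im[...,0]>1.7)).astype(np.uint8);f[:, :180]=0
n,L,st,c=cv2.connectedComponentsWithStats(f);i=1+np.argsort(-st[1:,4])[:4];print(st[i],c[i])
e=np.array([.5854,.1995,.0541]);a=np.array([.425,.069,.9026])
print("expect centre",proj("wrist",e+.014*a,S["w10"]),"blunt",proj("wrist",e+.041*a,S["w10"]))
E
```

```text
time: 18.77
tcp_pos: [0.6079, 0.1985, 0.0607]
tcp_rot: [2.547, 0.011, 1.621]
force: [0.5, 0.2, 0.6]
width: 0.0599
gripper_force: 0.0
F tool [ 0.76710293 -0.173416    0.22630343] M [ 0.09  0.82 -0.03] w 0.05987127188821955
time: 19.4
tcp_pos: [0.648, 0.2058, 0.1458]
tcp_rot: [2.545, 0.006, 1.631]
force: [0.7, 0.4, 0.6]
width: 0.0601
gripper_force: 0.0
[ 0.585   0.4697 -1.0805 -1.0179 -0.6203 -2.9238]
[[ 180  113  246  102 8928]
 [ 454  114   86   29 1708]
 [ 480    2   71   95  740]
 [ 228  199  144   63  566]] [[287.6511 139.5631]
 [488.7043 127.9333]
 [498.8541  59.9635]
 [268.8604 235.0936]]
expect centre [316.0767 399.2281] blunt [315.9647 374.4724]
```

Run:
```python
from go import *
p=[.50,.12,.19];rows(p,pose(5),8)
rows([.4551,.0025,.13],pose(200),16,st=(np.array(p),pose(5)))
```

```text
n=8 {'x': np.float64(-0.025), 'y': np.float64(0.0214), 'z': np.float64(-0.0318), 'rx': np.float64(0.0141), 'ry': np.float64(-0.0898), 'rz': np.float64(-0.0057)} mm/row 22.9 deg/row 8.2
n=16 {'x': np.float64(0.0178), 'y': np.float64(0.0142), 'z': np.float64(0.0075), 'rx': np.float64(-0.0), 'ry': np.float64(-0.0), 'rz': np.float64(0.1146)} mm/row 12.0 deg/row 10.3
```

```bash
python3 -m creep '[{"x":-0.025,"y":0.0214,"z":-0.0318,"rx":0.0141,"ry":-0.0898,"rz":-0.0057,"gripper":0.4},{"x":-0.025,"y":0.0214,"z":-0.0318,"rx":0.0141,"ry":-0.0898,"rz":-0.0057,"gripper":0.4},{"x":-0.025,"y":0.0214,"z":-0.0318,"rx":0.0141,"ry":-0.0898,"rz":-0.0057,"gripper":0.6},{"x":-0.025,"y":0.0214,"z":-0.0318,"rx":0.0141,"ry":-0.0898,"rz":-0.0057,"gripper":1},{"x":-0.025,"y":0.0214,"z":-0.0318,"rx":0.0141,"ry":-0.0898,"rz":-0.0057,"gripper":1},{"x":-0.025,"y":0.0214,"z":-0.0318,"rx":0.0141,"ry":-0.0898,"rz":-0.0057,"gripper":1},{"x":-0.025,"y":0.0214,"z":-0.0318,"rx":0.0141,"ry":-0.0898,"rz":-0.0057,"gripper":1},{"x":-0.025,"y":0.0214,"z":-0.0318,"rx":0.0141,"ry":-0.0898,"rz":-0.0057,"gripper":1},{"x":0,"y":0,"z":0,"rx":0,"ry":0,"rz":0,"gripper":1}]'; python3 snap.py w8b;  python3 - <<'E'
from go import *
rows([.4551,.0025,.13],pose(200),16)
import pickle
st=pickle.load(open("pics/w8b.pkl","rb"))
im=cv2.imread("pics/w8b.png").astype(float)+1
f=((im[...,2]/im[...,1]>1.28)&(im[...,2]/im[...,0]>1.7)).astype(np.uint8)
e=np.array([.5854,.1995,.0541]);a=np.array([.425,.069,.9026])
for n,P in(("tip",-.013),("c",.014),("blunt",.041)): print(n,proj("wrist",e+P*a,st))
n,L,s,c=cv2.connectedComponentsWithStats(f);i=1+np.argsort(-s[1:,4])[:5];print(s[i],c[i])
E
```

```text
time: 20.58
tcp_pos: [0.5096, 0.125, 0.1803]
tcp_rot: [3.128, 0.132, 0.088]
force: [1.1, -0.4, -0.5]
width: 0.0852
gripper_force: 0.0
n=16 {'x': np.float64(0.018), 'y': np.float64(0.0162), 'z': np.float64(0.0067), 'rx': np.float64(-0.0031), 'ry': np.float64(-0.0011), 'rz': np.float64(0.1145)} mm/row 12.6 deg/row 10.3
tip [241.16497926 117.92731851]
c [233.55048105 104.50328027]
blunt [224.5908793   88.60336329]
[[  23    0  127  224 7235]
 [ 386  200  165   55 2809]
 [ 205   77   51   51 2033]
 [ 565  321   75   79 1632]
 [ 261  263  110   36 1046]] [[ 96.95798203 117.77857636]
 [452.85297259 222.67070132]
 [230.44318741 102.26364978]
 [605.7689951  365.82781863]
 [320.20172084 283.39674952]]
```

The brown egg's blob sits at (230,102), where a seated egg should project. Next is the white egg.

```bash
python3 -m creep '[{"x":0.018,"y":0.0162,"z":0.0067,"rx":-0.0031,"ry":-0.0011,"rz":0.1145,"gripper":1},{"x":0.018,"y":0.0162,"z":0.0067,"rx":-0.0031,"ry":-0.0011,"rz":0.1145,"gripper":1},{"x":0.018,"y":0.0162,"z":0.0067,"rx":-0.0031,"ry":-0.0011,"rz":0.1145,"gripper":1},{"x":0.018,"y":0.0162,"z":0.0067,"rx":-0.0031,"ry":-0.0011,"rz":0.1145,"gripper":1},{"x":0.018,"y":0.0162,"z":0.0067,"rx":-0.0031,"ry":-0.0011,"rz":0.1145,"gripper":1},{"x":0.018,"y":0.0162,"z":0.0067,"rx":-0.0031,"ry":-0.0011,"rz":0.1145,"gripper":1},{"x":0.018,"y":0.0162,"z":0.0067,"rx":-0.0031,"ry":-0.0011,"rz":0.1145,"gripper":1},{"x":0.018,"y":0.0162,"z":0.0067,"rx":-0.0031,"ry":-0.0011,"rz":0.1145,"gripper":1}]'>/dev/null; python3 -m creep '[{"x":0.018,"y":0.0162,"z":0.0067,"rx":-0.0031,"ry":-0.0011,"rz":0.1145,"gripper":1},{"x":0.018,"y":0.0162,"z":0.0067,"rx":-0.0031,"ry":-0.0011,"rz":0.1145,"gripper":1},{"x":0.018,"y":0.0162,"z":0.0067,"rx":-0.0031,"ry":-0.0011,"rz":0.1145,"gripper":1},{"x":0.018,"y":0.0162,"z":0.0067,"rx":-0.0031,"ry":-0.0011,"rz":0.1145,"gripper":1},{"x":0.018,"y":0.0162,"z":0.0067,"rx":-0.0031,"ry":-0.0011,"rz":0.1145,"gripper":1},{"x":0.018,"y":0.0162,"z":0.0067,"rx":-0.0031,"ry":-0.0011,"rz":0.1145,"gripper":1},{"x":0.018,"y":0.0162,"z":0.0067,"rx":-0.0031,"ry":-0.0011,"rz":0.1145,"gripper":1},{"x":0.018,"y":0.0162,"z":0.0067,"rx":-0.0031,"ry":-0.0011,"rz":0.1145,"gripper":1},{"x":0,"y":0,"z":0,"rx":0,"ry":0,"rz":0,"gripper":1},{"x":0,"y":0,"z":0,"rx":0,"ry":0,"rz":0,"gripper":1}]'; python3 snap.py w6b; sed -i 's/^S=.*/import glob;S={f[5:-4]:pickle.load(open(f,"rb")) for f in glob.glob("pics\/*.pkl")}/' t.py; python3 egg.py w6b .4551 .0025 .0218 white; python3 -c "
from go import *
print(r.state()['joint_pos'])"
```

```text
time: 22.88
tcp_pos: [0.4542, 0.0033, 0.131]
tcp_rot: [-0.551, 3.092, -0.0]
force: [0.9, 0.0, 0.1]
width: 0.0856
gripper_force: 0.0
w6b px 315.63287864392703 200.0804673739674 centre r/b 1.17 g/b 1.09 lum 111 corner 1.64 1.34 181.0
ctr [0.4549 0.0037] sizes [0.0558 0.0433] tip 19.3 skew 0.098 obliq 18.0
[ 6.90323811e-03  2.10640243e-01 -4.83529882e-01  8.74976379e-01
  1.94109497e-04 -3.45156456e-01]
```

```bash
python3 -c "
from go import *
rows([.453,.0028,.05],pose(199.3),2)"
```

```text
n=2 {'x': np.float64(0.0018), 'y': np.float64(0.0002), 'z': np.float64(0.0813), 'rx': np.float64(-0.0001), 'ry': np.float64(0.0005), 'rz': np.float64(0.0048)} mm/row 40.7 deg/row 0.4
```

```bash
python3 -m creep '[{"x":0.0018,"y":0,"z":0.0813,"rx":0,"ry":0,"rz":0.0048,"gripper":1},{"x":0.0018,"y":0,"z":0.0813,"rx":0,"ry":0,"rz":0.0048,"gripper":1},{"x":0,"y":0,"z":0.031,"rx":0,"ry":0,"rz":0,"gripper":1},{"x":0,"y":0,"z":0.031,"rx":0,"ry":0,"rz":0,"gripper":1},{"x":0,"y":0,"z":0.03,"rx":0,"ry":0,"rz":0,"gripper":1},{"x":0,"y":0,"z":0,"rx":0,"ry":0,"rz":0,"gripper":1}]'; python3 -m creep '[{"x":0,"y":0,"z":0,"rx":0,"ry":0,"rz":0,"gripper":-0.1},{"x":0,"y":0,"z":0,"rx":0,"ry":0,"rz":0,"gripper":-0.1},{"x":0,"y":0,"z":0,"rx":0,"ry":0,"rz":0,"gripper":-0.1},{"x":0,"y":0,"z":0,"rx":0,"ry":0,"rz":0,"gripper":-0.1},{"x":0,"y":0,"z":0,"rx":0,"ry":0,"rz":0,"gripper":-0.1},{"x":0,"y":0,"z":-0.03,"rx":0,"ry":0,"rz":0,"gripper":-0.1},{"x":0,"y":0,"z":-0.08,"rx":0,"ry":0,"rz":0,"gripper":-0.1},{"x":0,"y":0,"z":-0.08,"rx":0,"ry":0,"rz":0,"gripper":-0.1},{"x":0,"y":0,"z":-0.08,"rx":0,"ry":0,"rz":0,"gripper":-0.1}]'
python3 - <<'E'
from place import *
p=np.array([.52,.14,.20]);rows(p,pose(5),16)
H2=lambda l:target((.5977,.1254,.0541),9.2,25.5,.015,-.002,-.0185,l,-24)
for l in(.06,0): print(H2(l)[0],H2(l)[1].as_matrix()[:,2])
rows(*H2(.06),9,st=(p,pose(5)))
E
```

```text
time: 23.68
tcp_pos: [0.4524, 0.0024, 0.0035]
tcp_rot: [0.524, -3.097, -0.001]
force: [0.1, 0.6, -0.8]
width: 0.0856
gripper_force: 0.0
time: 24.8
tcp_pos: [0.4526, 0.0023, 0.141]
tcp_rot: [-0.523, 3.096, 0.0]
force: [0.8, 0.0, 0.8]
width: 0.0403
gripper_force: 60.6
n=16 {'x': np.float64(-0.0234), 'y': np.float64(-0.0152), 'z': np.float64(-0.0073), 'rx': np.float64(-0.0001), 'ry': np.float64(0.0), 'rz': np.float64(-0.1152)} mm/row 14.4 deg/row 10.4
[0.64668397 0.12571099 0.11632317] [ 0.8789754  -0.26967403 -0.39329146]
[0.62118559 0.12158115 0.06216806] [ 0.8789754  -0.26967403 -0.39329146]
n=9 {'x': np.float64(0.0165), 'y': np.float64(0.0003), 'z': np.float64(0.0319), 'rx': np.float64(-0.0235), 'ry': np.float64(0.0792), 'rz': np.float64(0.0121)} mm/row 18.0 deg/row 7.5
```

```bash
python3 -m creep '[{"x":-0.0234,"y":-0.0152,"z":-0.0073,"rx":0,"ry":0,"rz":-0.1152,"gripper":-0.1},{"x":-0.0234,"y":-0.0152,"z":-0.0073,"rx":0,"ry":0,"rz":-0.1152,"gripper":-0.1},{"x":-0.0234,"y":-0.0152,"z":-0.0073,"rx":0,"ry":0,"rz":-0.1152,"gripper":-0.1},{"x":-0.0234,"y":-0.0152,"z":-0.0073,"rx":0,"ry":0,"rz":-0.1152,"gripper":-0.1},{"x":-0.0234,"y":-0.0152,"z":-0.0073,"rx":0,"ry":0,"rz":-0.1152,"gripper":-0.1},{"x":-0.0234,"y":-0.0152,"z":-0.0073,"rx":0,"ry":0,"rz":-0.1152,"gripper":-0.1},{"x":-0.0234,"y":-0.0152,"z":-0.0073,"rx":0,"ry":0,"rz":-0.1152,"gripper":-0.1},{"x":-0.0234,"y":-0.0152,"z":-0.0073,"rx":0,"ry":0,"rz":-0.1152,"gripper":-0.1}]' >/dev/null; python3 -m creep '[{"x":-0.0234,"y":-0.0152,"z":-0.0073,"rx":0,"ry":0,"rz":-0.1152,"gripper":-0.1},{"x":-0.0234,"y":-0.0152,"z":-0.0073,"rx":0,"ry":0,"rz":-0.1152,"gripper":-0.1},{"x":-0.0234,"y":-0.0152,"z":-0.0073,"rx":0,"ry":0,"rz":-0.1152,"gripper":-0.1},{"x":-0.0234,"y":-0.0152,"z":-0.0073,"rx":0,"ry":0,"rz":-0.1152,"gripper":-0.1},{"x":-0.0234,"y":-0.0152,"z":-0.0073,"rx":0,"ry":0,"rz":-0.1152,"gripper":-0.1},{"x":-0.0234,"y":-0.0152,"z":-0.0073,"rx":0,"ry":0,"rz":-0.1152,"gripper":-0.1},{"x":-0.0234,"y":-0.0152,"z":-0.0073,"rx":0,"ry":0,"rz":-0.1152,"gripper":-0.1},{"x":-0.0234,"y":-0.0152,"z":-0.0073,"rx":0,"ry":0,"rz":-0.1152,"gripper":-0.1},{"x":0,"y":0,"z":0,"rx":0,"ry":0,"rz":0,"gripper":-0.1}]'
cat >> place.py <<'E'
H2=lambda l:target((.5977,.1254,.0541),9.2,25.5,.015,-.002,-.0185,l,-20)
E
python3 - <<'E'
from place import *
print(r.state()['joint_pos']);rows(*H2(.06),9)
E
```

```text
time: 26.92
tcp_pos: [0.5195, 0.1402, 0.1984]
tcp_rot: [-3.138, -0.137, -0.002]
force: [0.7, -0.6, -0.2]
width: 0.04
gripper_force: 60.6
[ 2.63563816e-01  2.97157826e-01 -1.73099291e-01  1.09912656e+00
  1.04775545e-04 -2.96522606e+00]
n=9 {'x': np.float64(0.0167), 'y': np.float64(0.0012), 'z': np.float64(0.0316), 'rx': np.float64(-0.0191), 'ry': np.float64(0.0794), 'rz': np.float64(0.0093)} mm/row 17.9 deg/row 7.4
```

```bash
python3 -m creep '[{"x":0.0167,"y":0.0012,"z":0.0316,"rx":-0.0191,"ry":0.0794,"rz":0.0093,"gripper":-0.1},{"x":0.0167,"y":0.0012,"z":0.0316,"rx":-0.0191,"ry":0.0794,"rz":0.0093,"gripper":-0.1},{"x":0.0167,"y":0.0012,"z":0.0316,"rx":-0.0191,"ry":0.0794,"rz":0.0093,"gripper":-0.1},{"x":0.0167,"y":0.0012,"z":0.0316,"rx":-0.0191,"ry":0.0794,"rz":0.0093,"gripper":-0.1},{"x":0.0167,"y":0.0012,"z":0.0316,"rx":-0.0191,"ry":0.0794,"rz":0.0093,"gripper":-0.1},{"x":0.0167,"y":0.0012,"z":0.0316,"rx":-0.0191,"ry":0.0794,"rz":0.0093,"gripper":-0.1},{"x":0.0167,"y":0.0012,"z":0.0316,"rx":-0.0191,"ry":0.0794,"rz":0.0093,"gripper":-0.1},{"x":0.0167,"y":0.0012,"z":0.0316,"rx":-0.0191,"ry":0.0794,"rz":0.0093,"gripper":-0.1},{"x":0.0167,"y":0.0012,"z":0.0316,"rx":-0.0191,"ry":0.0794,"rz":0.0093,"gripper":-0.1},{"x":0,"y":0,"z":0,"rx":0,"ry":0,"rz":0,"gripper":-0.1},{"x":0,"y":0,"z":0,"rx":0,"ry":0,"rz":0,"gripper":-0.1}]'
python3 - <<'E'
from place import *
print(r.state()['joint_pos']);rows(*H2(.04),3)
E
```

```text
time: 28.3
tcp_pos: [0.6418, 0.1286, 0.1137]
tcp_rot: [2.524, -0.063, 1.511]
force: [-0.1, 0.7, 0.4]
width: 0.0401
gripper_force: 60.7
[ 0.48121513  0.4983607  -1.12854457 -1.03496608 -0.60827758 -2.94187368]
n=3 {'x': np.float64(-0.0104), 'y': np.float64(0.0007), 'z': np.float64(0.003), 'rx': np.float64(-0.0032), 'ry': np.float64(0.0122), 'rz': np.float64(0.0017)} mm/row 5.4 deg/row 1.1
```

```bash
python3 -m creep '[{"x":-0.0104,"y":0.0007,"z":0.003,"rx":-0.0032,"ry":0.0122,"rz":0.0017,"gripper":-0.1},{"x":-0.0104,"y":0.0007,"z":0.003,"rx":-0.0032,"ry":0.0122,"rz":0.0017,"gripper":-0.1},{"x":-0.0104,"y":0.0007,"z":0.003,"rx":-0.0032,"ry":0.0122,"rz":0.0017,"gripper":-0.1},{"x":0,"y":0,"z":0,"rx":0,"ry":0,"rz":0,"gripper":-0.1},{"x":0,"y":0,"z":0,"rx":0,"ry":0,"rz":0,"gripper":-0.1}]'
python3 - <<'E'
from place import *
print(r.state()['joint_pos']);rows(*H2(.04),3);rows(*H2(.008),4)
E
```

```text
time: 28.92
tcp_pos: [0.6393, 0.1262, 0.1002]
tcp_rot: [2.468, -0.077, 1.585]
force: [0.5, -0.0, -0.6]
width: 0.04
gripper_force: 60.7
[ 0.49523075  0.62484034 -1.19171322 -1.29078154 -0.64569323 -2.96493597]
n=3 {'x': np.float64(-0.0016), 'y': np.float64(0.0003), 'z': np.float64(0.0001), 'rx': np.float64(-0.0001), 'ry': np.float64(-0.0009), 'rz': np.float64(-0.0004)} mm/row 0.8 deg/row 0.1
n=4 {'x': np.float64(-0.0172), 'y': np.float64(0.0002), 'z': np.float64(0.0), 'rx': np.float64(-0.0001), 'ry': np.float64(-0.0007), 'rz': np.float64(-0.0003)} mm/row 8.6 deg/row 0.1
```

```bash
python3 -m creep '[{"x":-0.0172,"y":0.0002,"z":0,"rx":0,"ry":-0.0007,"rz":0,"gripper":-0.1},{"x":-0.0172,"y":0.0002,"z":0,"rx":0,"ry":-0.0007,"rz":0,"gripper":-0.1},{"x":-0.0172,"y":0.0002,"z":0,"rx":0,"ry":-0.0007,"rz":0,"gripper":-0.1},{"x":-0.0172,"y":0.0002,"z":0,"rx":0,"ry":-0.0007,"rz":0,"gripper":-0.1},{"x":0,"y":0,"z":0,"rx":0,"ry":0,"rz":0,"gripper":-0.1},{"x":0,"y":0,"z":0,"rx":0,"ry":0,"rz":0,"gripper":-0.1}]'; python3 f.py; python3 snap.py w11
python3 - <<'E'
from place import *
print(r.state()['joint_pos']);rows(*H2(.008),2);rows(*H2(.003),2)
E
```

```text
time: 29.68
tcp_pos: [0.624, 0.1232, 0.0673]
tcp_rot: [2.472, -0.075, 1.577]
force: [0.2, 0.7, -0.8]
width: 0.0397
gripper_force: 60.7
F tool [-0.53555124 -0.80668493  0.37945885] M [0.2  0.93 0.01] w 0.03965219844765403
[ 0.50679068  0.73927201 -1.24280677 -1.44493935 -0.65489403 -2.95509254]
n=2 {'x': np.float64(0.0017), 'y': np.float64(0.0), 'z': np.float64(-0.0), 'rx': np.float64(-0.0001), 'ry': np.float64(0.0004), 'rz': np.float64(-0.0001)} mm/row 0.8 deg/row 0.0
n=2 {'x': np.float64(-0.0033), 'y': np.float64(0.0), 'z': np.float64(-0.0), 'rx': np.float64(-0.0001), 'ry': np.float64(0.0004), 'rz': np.float64(-0.0001)} mm/row 1.7 deg/row 0.0
```

```bash
python3 -m creep '[{"x":-0.004,"y":0,"z":0,"rx":0,"ry":0,"rz":0,"gripper":-0.1},{"x":-0.003,"y":0,"z":0,"rx":0,"ry":0,"rz":0,"gripper":-0.1},{"x":0,"y":0,"z":0,"rx":0,"ry":0,"rz":0,"gripper":-0.1},{"x":0,"y":0,"z":0,"rx":0,"ry":0,"rz":0,"gripper":-0.1}]'|grep tcp_pos;python3 f.py; python3 -m creep '[{"x":-0.002,"y":0,"z":0,"rx":0,"ry":0,"rz":0,"gripper":-0.1},{"x":0,"y":0,"z":0,"rx":0,"ry":0,"rz":0,"gripper":-0.1},{"x":0,"y":0,"z":0,"rx":0,"ry":0,"rz":0,"gripper":-0.1}]'|grep -E "tcp_pos"; python3 f.py
```

```text
tcp_pos: [0.6226, 0.123, 0.0645]
F tool [-0.57306191 -0.20676949  0.0136558 ] M [ 0.22  0.93 -0.02] w 0.039885232208276875
tcp_pos: [0.6222, 0.123, 0.0637]
F tool [ 0.50506141 -0.61114279  0.51934007] M [0.16 0.75 0.01] w 0.03976967361004768
```

```bash
python3 -m creep '[{"x":-0.002,"y":0,"z":0,"rx":0,"ry":0,"rz":0,"gripper":-0.1},{"x":0,"y":0,"z":0,"rx":0,"ry":0,"rz":0,"gripper":-0.1},{"x":0,"y":0,"z":0,"rx":0,"ry":0,"rz":0,"gripper":-0.1}]'|grep -E "tcp_pos"; python3 f.py
```

```text
tcp_pos: [0.622, 0.123, 0.0632]
F tool [ 2.28741033  0.77165532 -0.79923422] M [0.04 0.17 0.08] w 0.03976186292069378
```

```bash
python3 -m creep '[{"x":0,"y":0,"z":0,"rx":0,"ry":0,"rz":0,"gripper":0.08},{"x":0,"y":0,"z":0,"rx":0,"ry":0,"rz":0,"gripper":0.08},{"x":0,"y":0,"z":0,"rx":0,"ry":0,"rz":0,"gripper":0.2},{"x":0,"y":0,"z":0,"rx":0,"ry":0,"rz":0,"gripper":0.38},{"x":0,"y":0,"z":0,"rx":0,"ry":0,"rz":0,"gripper":0.38},{"x":0.02,"y":0,"z":0,"rx":0,"ry":0,"rz":0,"gripper":0.38},{"x":0.04,"y":0,"z":0,"rx":0,"ry":0,"rz":0,"gripper":0.38},{"x":0.06,"y":0,"z":0,"rx":0,"ry":0,"rz":0,"gripper":0.38},{"x":0.07,"y":0,"z":0,"rx":0,"ry":0,"rz":0,"gripper":0.38},{"x":0,"y":0,"z":0,"rx":0,"ry":0,"rz":0,"gripper":0.38}]'
python3 - <<'E'
from go import *
p=np.array([.51,.16,.19]);rows(p,pose(10),9)
rows([.4245,.2465,.13],pose(160),14,st=(p,pose(10)))
E
```

```text
time: 32.22
tcp_pos: [0.6644, 0.1313, 0.1523]
tcp_rot: [2.471, -0.077, 1.588]
force: [-0.5, 0.0, 0.7]
width: 0.0591
gripper_force: 0.0
n=9 {'x': np.float64(-0.0236), 'y': np.float64(-0.0057), 'z': np.float64(-0.0293), 'rx': np.float64(0.0222), 'ry': np.float64(-0.079), 'rz': np.float64(-0.0148)} mm/row 19.0 deg/row 7.5
n=14 {'x': np.float64(0.0135), 'y': np.float64(-0.0193), 'z': np.float64(0.0086), 'rx': np.float64(0.0), 'ry': np.float64(0.0), 'rz': np.float64(-0.119)} mm/row 12.5 deg/row 10.7
```

```bash
python3 -m creep '[{"x":-0.0236,"y":-0.0057,"z":-0.0293,"rx":0.0222,"ry":-0.079,"rz":-0.0148,"gripper":0.38},{"x":-0.0236,"y":-0.0057,"z":-0.0293,"rx":0.0222,"ry":-0.079,"rz":-0.0148,"gripper":0.38},{"x":-0.0236,"y":-0.0057,"z":-0.0293,"rx":0.0222,"ry":-0.079,"rz":-0.0148,"gripper":0.38},{"x":-0.0236,"y":-0.0057,"z":-0.0293,"rx":0.0222,"ry":-0.079,"rz":-0.0148,"gripper":0.38},{"x":-0.0236,"y":-0.0057,"z":-0.0293,"rx":0.0222,"ry":-0.079,"rz":-0.0148,"gripper":0.38},{"x":-0.0236,"y":-0.0057,"z":-0.0293,"rx":0.0222,"ry":-0.079,"rz":-0.0148,"gripper":0.38},{"x":-0.0236,"y":-0.0057,"z":-0.0293,"rx":0.0222,"ry":-0.079,"rz":-0.0148,"gripper":0.38},{"x":-0.0236,"y":-0.0057,"z":-0.0293,"rx":0.0222,"ry":-0.079,"rz":-0.0148,"gripper":0.38},{"x":-0.0236,"y":-0.0057,"z":-0.0293,"rx":0.0222,"ry":-0.079,"rz":-0.0148,"gripper":0.38},{"x":0,"y":0,"z":0,"rx":0,"ry":0,"rz":0,"gripper":0.38}]'; python3 snap.py w12;  python3 - <<'E'
from go import *
import pickle
rows([.4245,.2465,.13],pose(160),20,extra=1);print(r.state()['joint_pos'])
st=pickle.load(open("pics/w12.pkl","rb"))
im=cv2.imread("pics/w12.png").astype(float)+1
f=((im[...,2]/im[...,1]>1.28)&(im[...,2]/im[...,0]>1.7)).astype(np.uint8)
g=((im[...,2]/im[...,0]<1.3)).astype(np.uint8)
a=np.array([.425,.069,.9026])
for nm,e,u,m in(("brown",np.array([.5854,.1995,.0541]),.014,f),("white",np.array([.5977,.1254,.0541]),.015,(im.mean(2)>195).astype(np.uint8)*g)):
    for P in(-.013,u,u*2+.013): print(nm,proj("wrist",e+P*a,st).round(1))
    n,L,s,c=cv2.connectedComponentsWithStats(m);k=proj("wrist",e+(u+.008)*a,st);i=1+np.argsort(np.hypot(*(c[1:]-k).T)-.02*s[1:,4])[:2];print(s[i],c[i])
E
```

```text
time: 33.48
tcp_pos: [0.5133, 0.159, 0.182]
tcp_rot: [3.122, 0.261, 0.034]
force: [0.4, 1.4, -0.9]
width: 0.0592
gripper_force: 0.0
n=20 {'x': np.float64(-0.0167), 'y': np.float64(0.0167), 'z': np.float64(0.0048), 'rx': np.float64(-0.0014), 'ry': np.float64(-0.0003), 'rz': np.float64(0.1164)} mm/row 12.1 deg/row 10.5
[ 0.30888148  0.29135025 -0.22780251  1.03239006 -0.01398543 -3.00017566]
brown [283.3 115.5]
brown [280.5 102.3]
brown [277.2  86.5]
[[ 253   75   52   52 2043]
 [  46    0  132  207 6307]] [[278.34703867 100.46304454]
 [128.52417948 125.1250991 ]]
white [365.3 116. ]
white [370.6 102.6]
white [377.   86.4]
[[368  84  21  22 331]
 [390  96   1   1   1]] [[378.14501511  94.20845921]
 [390.          96.        ]]
```

Both hen eggs appear where seated eggs should be. Next is the quail egg.

```bash
python3 -m creep '[{"x":-0.0167,"y":0.0167,"z":0.0048,"rx":-0.0014,"ry":0,"rz":0.1164,"gripper":0.38},{"x":-0.0167,"y":0.0167,"z":0.0048,"rx":-0.0014,"ry":0,"rz":0.1164,"gripper":0.38},{"x":-0.0167,"y":0.0167,"z":0.0048,"rx":-0.0014,"ry":0,"rz":0.1164,"gripper":0.38},{"x":-0.0167,"y":0.0167,"z":0.0048,"rx":-0.0014,"ry":0,"rz":0.1164,"gripper":0.38},{"x":-0.0167,"y":0.0167,"z":0.0048,"rx":-0.0014,"ry":0,"rz":0.1164,"gripper":0.38},{"x":-0.0167,"y":0.0167,"z":0.0048,"rx":-0.0014,"ry":0,"rz":0.1164,"gripper":0.38},{"x":-0.0167,"y":0.0167,"z":0.0048,"rx":-0.0014,"ry":0,"rz":0.1164,"gripper":0.38},{"x":-0.0167,"y":0.0167,"z":0.0048,"rx":-0.0014,"ry":0,"rz":0.1164,"gripper":0.38},{"x":-0.0167,"y":0.0167,"z":0.0048,"rx":-0.0014,"ry":0,"rz":0.1164,"gripper":0.38},{"x":-0.0167,"y":0.0167,"z":0.0048,"rx":-0.0014,"ry":0,"rz":0.1164,"gripper":0.38}]'>/dev/null; python3 -m creep '[{"x":-0.0167,"y":0.0167,"z":0.0048,"rx":-0.0014,"ry":0,"rz":0.1164,"gripper":0.38},{"x":-0.0167,"y":0.0167,"z":0.0048,"rx":-0.0014,"ry":0,"rz":0.1164,"gripper":0.38},{"x":-0.0167,"y":0.0167,"z":0.0048,"rx":-0.0014,"ry":0,"rz":0.1164,"gripper":0.38},{"x":-0.0167,"y":0.0167,"z":0.0048,"rx":-0.0014,"ry":0,"rz":0.1164,"gripper":0.38},{"x":-0.0167,"y":0.0167,"z":0.0048,"rx":-0.0014,"ry":0,"rz":0.1164,"gripper":0.38},{"x":-0.0167,"y":0.0167,"z":0.0048,"rx":-0.0014,"ry":0,"rz":0.1164,"gripper":0.38},{"x":-0.0167,"y":0.0167,"z":0.0048,"rx":-0.0014,"ry":0,"rz":0.1164,"gripper":0.38},{"x":-0.0167,"y":0.0167,"z":0.0048,"rx":-0.0014,"ry":0,"rz":0.1164,"gripper":0.38},{"x":-0.0167,"y":0.0167,"z":0.0048,"rx":-0.0014,"ry":0,"rz":0.1164,"gripper":0.38},{"x":-0.0167,"y":0.0167,"z":0.0048,"rx":-0.0014,"ry":0,"rz":0.1164,"gripper":0.38},{"x":0,"y":0,"z":0,"rx":0,"ry":0,"rz":0,"gripper":0.38},{"x":0,"y":0,"z":0,"rx":0,"ry":0,"rz":0,"gripper":0.38}]'; python3 snap.py w13; for t in 1.3 1.36 1.42 1.48 1.54 1.6; do sed "s/rb<1.33/rb<$t/" egg.py > egg2.py; echo T $t; python3 egg2.py w13 .4245 .2462 .0135 quail; done
```

```text
time: 36.28
tcp_pos: [0.4225, 0.2454, 0.1307]
tcp_rot: [-0.539, -3.095, 0.01]
force: [-0.1, 0.2, 0.4]
width: 0.0587
gripper_force: 0.0
T 1.3
w13 px 319.59085799150597 197.97571945030373 centre r/b 1.25 g/b 1.17 lum 203 corner 1.69 1.37 182.0
ctr [0.425  0.2458] sizes [0.0097 0.0062] tip -33.9 skew 0.048 obliq 18.0
T 1.36
w13 px 319.59085799150597 197.97571945030373 centre r/b 1.25 g/b 1.17 lum 203 corner 1.69 1.37 182.0
ctr [0.425 0.246] sizes [0.0298 0.0257] tip -22.9 skew 0.11 obliq 18.0
T 1.42
w13 px 319.59085799150597 197.97571945030373 centre r/b 1.25 g/b 1.17 lum 203 corner 1.69 1.37 182.0
ctr [0.4245 0.2467] sizes [0.0318 0.0259] tip -31.4 skew 0.082 obliq 18.0
T 1.48
w13 px 319.59085799150597 197.97571945030373 centre r/b 1.25 g/b 1.17 lum 203 corner 1.69 1.37 182.0
ctr [0.4244 0.2465] sizes [0.032  0.0264] tip -27.9 skew 0.092 obliq 18.0
T 1.54
w13 px 319.59085799150597 197.97571945030373 centre r/b 1.25 g/b 1.17 lum 203 corner 1.69 1.37 182.0
ctr [0.4243 0.2466] sizes [0.0325 0.0267] tip -30.0 skew 0.088 obliq 18.0
T 1.6
w13 px 319.59085799150597 197.97571945030373 centre r/b 1.25 g/b 1.17 lum 203 corner 1.69 1.37 182.0
ctr [0.4251 0.2463] sizes [0.035  0.0269] tip -33.0 skew 0.163 obliq 18.0
```

```bash
python3 -c "
from go import *
rows([.4199,.2489,.045],pose(151),3)"
```

```text
n=3 {'x': np.float64(0.0027), 'y': np.float64(0.0016), 'z': np.float64(0.0573), 'rx': np.float64(-0.0013), 'ry': np.float64(0.0003), 'rz': np.float64(0.0341)} mm/row 28.7 deg/row 3.1
```

```bash
python3 -m creep '[{"x":0.0027,"y":0.0016,"z":0.0573,"rx":-0.0013,"ry":0.0003,"rz":0.0341,"gripper":0.38},{"x":0.0027,"y":0.0016,"z":0.0573,"rx":-0.0013,"ry":0.0003,"rz":0.0341,"gripper":0.38},{"x":0.0027,"y":0.0016,"z":0.0573,"rx":-0.0013,"ry":0.0003,"rz":0.0341,"gripper":0.38},{"x":0,"y":0,"z":0.027,"rx":0,"ry":0,"rz":0,"gripper":0.38},{"x":0,"y":0,"z":0.027,"rx":0,"ry":0,"rz":0,"gripper":0.38},{"x":0,"y":0,"z":0.026,"rx":0,"ry":0,"rz":0,"gripper":0.38},{"x":0,"y":0,"z":0,"rx":0,"ry":0,"rz":0,"gripper":0.38}]'; python3 -m creep '[{"x":0,"y":0,"z":0,"rx":0,"ry":0,"rz":0,"gripper":-0.3},{"x":0,"y":0,"z":0,"rx":0,"ry":0,"rz":0,"gripper":-0.5},{"x":0,"y":0,"z":0,"rx":0,"ry":0,"rz":0,"gripper":-0.5},{"x":0,"y":0,"z":0,"rx":0,"ry":0,"rz":0,"gripper":-0.5},{"x":0,"y":0,"z":0,"rx":0,"ry":0,"rz":0,"gripper":-0.5}]'; python3 f.py
```

```text
time: 37.2
tcp_pos: [0.4207, 0.2492, 0.0049]
tcp_rot: [-0.79, -3.04, -0.0]
force: [-0.4, 0.1, 0.9]
width: 0.0589
gripper_force: 0.0
time: 37.83
tcp_pos: [0.4218, 0.2499, 0.0063]
tcp_rot: [0.79, 3.039, 0.003]
force: [-0.2, -0.5, 6.8]
width: 0.0235
gripper_force: 58.7
F tool [-0.12912274 -0.53071341 -6.78794002] M [-0.09  0.11 -0.  ] w 0.023491080522701248
```

```bash
python3 -m creep '[{"x":0,"y":0,"z":-0.02,"rx":0,"ry":0,"rz":0,"gripper":-0.5},{"x":0,"y":0,"z":-0.08,"rx":0,"ry":0,"rz":0,"gripper":-0.5},{"x":0,"y":0,"z":-0.1,"rx":0,"ry":0,"rz":0,"gripper":-0.5},{"x":0,"y":0,"z":-0.1,"rx":0,"ry":0,"rz":0,"gripper":-0.5},{"x":0,"y":0,"z":-0.08,"rx":0,"ry":0,"rz":0,"gripper":-0.5}]'
cat >> place.py <<'E'
Q2=lambda l:target((.546,-.1509,.050),3.3,21.5,.007,-.0047,-.0075,l,22)
E
python3 - <<'E'
from place import *
p=np.array([.46,-.12,.20]);rows(p,pose(22),12)
for l in(.05,0):
    q,Rt=Q2(l);z=Rt.as_matrix()[:,2];w=q-.323*z;print(q,z,"wrist",w,np.hypot(*w[:2]))
rows(*Q2(.05),9,st=(p,pose(22)))
q,Rt=H2(0);w=q-.323*Rt.as_matrix()[:,2];print("H2 wrist",w,np.hypot(*w[:2]))
E
```

```text
time: 38.45
tcp_pos: [0.4212, 0.2496, 0.1982]
tcp_rot: [0.79, 3.038, 0.004]
force: [-0.3, -0.6, -0.1]
width: 0.0236
gripper_force: 59.1
n=12 {'x': np.float64(-0.0769), 'y': np.float64(0.0056), 'z': np.float64(-0.0003), 'rx': np.float64(0.0002), 'ry': np.float64(-0.0001), 'rz': np.float64(0.1193)} mm/row 38.5 deg/row 10.7
[ 0.57487318 -0.14642097  0.10485816] [ 0.83967382  0.42364408 -0.33981402] wrist [ 0.30365854 -0.283258    0.21461809] 0.41526329609539203
[ 0.55657851 -0.14747583  0.05833728] [ 0.83967382  0.42364408 -0.33981402] wrist [ 0.28536386 -0.28431287  0.16809721] 0.4028229659860876
n=9 {'x': np.float64(0.0085), 'y': np.float64(0.0161), 'z': np.float64(0.0301), 'rx': np.float64(0.0099), 'ry': np.float64(0.086), 'rz': np.float64(0.0039)} mm/row 17.6 deg/row 7.8
H2 wrist [0.33333341 0.18808424 0.19262885] 0.38273599764868976
```

```bash
python3 -c "
from place import *
rows(np.array([.46,-.12,.20]),pose(22),14)"
```

```text
n=14 {'x': np.float64(-0.0659), 'y': np.float64(0.0057), 'z': np.float64(-0.0002), 'rx': np.float64(0.0002), 'ry': np.float64(-0.0001), 'rz': np.float64(0.1023)} mm/row 33.1 deg/row 9.2
```

```bash
python3 -m creep '[{"x":-0.0659,"y":0.0057,"z":0,"rx":0,"ry":0,"rz":0.1023,"gripper":-0.5},{"x":-0.0659,"y":0.0057,"z":0,"rx":0,"ry":0,"rz":0.1023,"gripper":-0.5},{"x":-0.0659,"y":0.0057,"z":0,"rx":0,"ry":0,"rz":0.1023,"gripper":-0.5},{"x":-0.0659,"y":0.0057,"z":0,"rx":0,"ry":0,"rz":0.1023,"gripper":-0.5},{"x":-0.0659,"y":0.0057,"z":0,"rx":0,"ry":0,"rz":0.1023,"gripper":-0.5},{"x":-0.0659,"y":0.0057,"z":0,"rx":0,"ry":0,"rz":0.1023,"gripper":-0.5},{"x":-0.0659,"y":0.0057,"z":0,"rx":0,"ry":0,"rz":0.1023,"gripper":-0.5}]'>/dev/null; python3 -m creep '[{"x":-0.0659,"y":0.0057,"z":0,"rx":0,"ry":0,"rz":0.1023,"gripper":-0.5},{"x":-0.0659,"y":0.0057,"z":0,"rx":0,"ry":0,"rz":0.1023,"gripper":-0.5},{"x":-0.0659,"y":0.0057,"z":0,"rx":0,"ry":0,"rz":0.1023,"gripper":-0.5},{"x":-0.0659,"y":0.0057,"z":0,"rx":0,"ry":0,"rz":0.1023,"gripper":-0.5},{"x":-0.0659,"y":0.0057,"z":0,"rx":0,"ry":0,"rz":0.1023,"gripper":-0.5},{"x":-0.0659,"y":0.0057,"z":0,"rx":0,"ry":0,"rz":0.1023,"gripper":-0.5},{"x":-0.0659,"y":0.0057,"z":0,"rx":0,"ry":0,"rz":0.1023,"gripper":-0.5},{"x":0,"y":0,"z":0,"rx":0,"ry":0,"rz":0,"gripper":-0.5}]'; python3 -c "
from place import *
print(r.state()['joint_pos']);rows(*Q2(.05),9)"
```

```text
time: 40.33
tcp_pos: [0.4575, -0.1211, 0.1956]
tcp_rot: [-3.084, -0.595, 0.0]
force: [0.5, -0.2, -0.2]
width: 0.0234
gripper_force: 59.1
[-2.59387623e-01  1.91722475e-01 -3.25366641e-01  1.05412640e+00
  8.24442618e-04  2.50132484e+00]
n=9 {'x': np.float64(0.0097), 'y': np.float64(0.016), 'z': np.float64(0.0296), 'rx': np.float64(0.01), 'ry': np.float64(0.086), 'rz': np.float64(0.0037)} mm/row 17.5 deg/row 7.8
```

```bash
python3 -m creep '[{"x":0.0097,"y":0.016,"z":0.0296,"rx":0.01,"ry":0.086,"rz":0.0037,"gripper":-0.5},{"x":0.0097,"y":0.016,"z":0.0296,"rx":0.01,"ry":0.086,"rz":0.0037,"gripper":-0.5},{"x":0.0097,"y":0.016,"z":0.0296,"rx":0.01,"ry":0.086,"rz":0.0037,"gripper":-0.5},{"x":0.0097,"y":0.016,"z":0.0296,"rx":0.01,"ry":0.086,"rz":0.0037,"gripper":-0.5},{"x":0.0097,"y":0.016,"z":0.0296,"rx":0.01,"ry":0.086,"rz":0.0037,"gripper":-0.5},{"x":0.0097,"y":0.016,"z":0.0296,"rx":0.01,"ry":0.086,"rz":0.0037,"gripper":-0.5},{"x":0.0097,"y":0.016,"z":0.0296,"rx":0.01,"ry":0.086,"rz":0.0037,"gripper":-0.5},{"x":0.0097,"y":0.016,"z":0.0296,"rx":0.01,"ry":0.086,"rz":0.0037,"gripper":-0.5},{"x":0.0097,"y":0.016,"z":0.0296,"rx":0.01,"ry":0.086,"rz":0.0037,"gripper":-0.5},{"x":0,"y":0,"z":0,"rx":0,"ry":0,"rz":0,"gripper":-0.5},{"x":0,"y":0,"z":0,"rx":0,"ry":0,"rz":0,"gripper":-0.5}]'; python3 -c "
from place import *
print(r.state()['joint_pos']);rows(*Q2(.035),3)"
```

```text
time: 41.7
tcp_pos: [0.5736, -0.1461, 0.1047]
tcp_rot: [-2.337, -0.38, -1.503]
force: [-0.1, -0.2, 0.2]
width: 0.0228
gripper_force: 59.1
[-0.73423648  0.5319657  -1.06403296 -0.73606253  1.03696819  2.502094  ]
n=3 {'x': np.float64(-0.0095), 'y': np.float64(0.0005), 'z': np.float64(0.0009), 'rx': np.float64(0.0013), 'ry': np.float64(0.0103), 'rz': np.float64(0.0002)} mm/row 4.8 deg/row 0.9
```

```bash
python3 -m creep '[{"x":-0.0095,"y":0.0005,"z":0.0009,"rx":0.0013,"ry":0.0103,"rz":0,"gripper":-0.5},{"x":-0.0095,"y":0.0005,"z":0.0009,"rx":0.0013,"ry":0.0103,"rz":0,"gripper":-0.5},{"x":-0.0095,"y":0.0005,"z":0.0009,"rx":0.0013,"ry":0.0103,"rz":0,"gripper":-0.5},{"x":0,"y":0,"z":0,"rx":0,"ry":0,"rz":0,"gripper":-0.5},{"x":0,"y":0,"z":0,"rx":0,"ry":0,"rz":0,"gripper":-0.5}]'; python3 snap.py w14
python3 - <<'E'
from place import *
import pickle
s=r.state();print(s['joint_pos'],s['width']);rows(*Q2(.008),3)
st=pickle.load(open("pics/w14.pkl","rb"));Rt=R.from_rotvec(st['tcp_rot']);p=np.array(st['tcp_pos'])
for d in([-.0047,0,-.0075],[.0123,0,-.0075],[-.0047,0,-.021],[-.0047,0,.006],[-.0047,.0135,-.0075],[0,-.0117,-.0075]): print(d,proj("wrist",p+Rt.apply(d),st).round(1))
im=cv2.imread("pics/w14.png").astype(int)
u,v=proj("wrist",p+Rt.apply([.003,0,-.0075]),st).astype(int)
print("row",v,[tuple(im[v,c,::-1]) for c in range(u-44,u+45,4)])
print("col",u,[(y,tuple(im[y,u,::-1])) for y in range(v-50,v+40,4)])
E
```

```text
time: 42.32
tcp_pos: [0.5699, -0.1474, 0.0924]
tcp_rot: [-2.291, -0.374, -1.558]
force: [-1.0, -0.1, 0.1]
width: 0.023
gripper_force: 59.1
[-0.75502402  0.62367359 -1.10805995 -0.92323179  1.08441983  2.53659116] 0.023431106702674554
n=3 {'x': np.float64(-0.019), 'y': np.float64(-0.0005), 'z': np.float64(0.0002), 'rx': np.float64(0.0003), 'ry': np.float64(-0.0004), 'rz': np.float64(0.0009)} mm/row 9.5 deg/row 0.1
[-0.0047, 0, -0.0075] [315.9 278.9]
[0.0123, 0, -0.0075] [315.9 249.9]
[-0.0047, 0, -0.021] [315.9 293.9]
[-0.0047, 0, 0.006] [315.9 265.9]
[-0.0047, 0.0135, -0.0075] [342.  278.7]
[0, -0.0117, -0.0075] [293.  271.1]
row 266 [(np.int64(61), np.int64(57), np.int64(53)), (np.int64(72), np.int64(69), np.int64(71)), (np.int64(157), np.int64(159), np.int64(159)), (np.int64(155), np.int64(156), np.int64(157)), (np.int64(114), np.int64(116), np.int64(115)), (np.int64(53), np.int64(47), np.int64(43)), (np.int64(144), np.int64(131), np.int64(112)), (np.int64(161), np.int64(147), np.int64(126)), (np.int64(169), np.int64(154), np.int64(129)), (np.int64(179), np.int64(165), np.int64(140
[... 1148 characters left out ...]
51))), (256, (np.int64(199), np.int64(184), np.int64(155))), (260, (np.int64(216), np.int64(199), np.int64(174))), (264, (np.int64(210), np.int64(196), np.int64(167))), (268, (np.int64(192), np.int64(177), np.int64(150))), (272, (np.int64(189), np.int64(172), np.int64(149))), (276, (np.int64(180), np.int64(165), np.int64(142))), (280, (np.int64(160), np.int64(145), np.int64(125))), (284, (np.int64(144), np.int64(132), np.int64(112))), (288, (np.int64(132), np.int64(121), np.int64(103))), (292, (np.int64(112), np.int64(104), np.int64(86))), (296, (np.int64(107), np.int64(100), np.int64(83))), (300, (np.int64(98), np.int64(91), np.int64(76))), (304, (np.int64(98), np.int64(90), np.int64(76)))]
```

```bash
python3 -m creep '[{"x":-0.019,"y":-0.0005,"z":0,"rx":0,"ry":0,"rz":0.0009,"gripper":-0.5},{"x":-0.019,"y":-0.0005,"z":0,"rx":0,"ry":0,"rz":0.0009,"gripper":-0.5},{"x":-0.018,"y":-0.0005,"z":0,"rx":0,"ry":0,"rz":0.0009,"gripper":-0.5},{"x":0,"y":0,"z":0,"rx":0,"ry":0,"rz":0,"gripper":-0.5},{"x":0,"y":0,"z":0,"rx":0,"ry":0,"rz":0,"gripper":-0.5}]'; python3 f.py; python3 -c "
from place import *
print(r.state()['joint_pos']);rows(*Q2(.008),2);rows(*Q2(.003),2)"
```

```text
time: 43.0
tcp_pos: [0.5588, -0.1472, 0.0648]
tcp_rot: [-2.29, -0.366, -1.554]
force: [0.9, -0.4, -0.5]
width: 0.023
gripper_force: 59.1
F tool [-0.12431112  0.81621306  0.75183799] M [-0.42  0.79  0.02] w 0.02303713655873854
[-0.77333862  0.70251699 -1.13417097 -1.00122737  1.09672005  2.51333266]
n=2 {'x': np.float64(0.0011), 'y': np.float64(0.0003), 'z': np.float64(0.0002), 'rx': np.float64(0.0003), 'ry': np.float64(-0.0005), 'rz': np.float64(-0.0009)} mm/row 0.6 deg/row 0.1
n=2 {'x': np.float64(-0.0039), 'y': np.float64(0.0003), 'z': np.float64(0.0002), 'rx': np.float64(0.0003), 'ry': np.float64(-0.0005), 'rz': np.float64(-0.0009)} mm/row 1.9 deg/row 0.1
```

Lift is about 7 mm. I'll step it down.

```bash
python3 -m creep '[{"x":-0.004,"y":0.0003,"z":0.0002,"rx":0,"ry":0,"rz":0,"gripper":-0.5},{"x":-0.004,"y":0.0003,"z":0.0002,"rx":0,"ry":0,"rz":0,"gripper":-0.5},{"x":0,"y":0,"z":0,"rx":0,"ry":0,"rz":0,"gripper":-0.5},{"x":0,"y":0,"z":0,"rx":0,"ry":0,"rz":0,"gripper":-0.5}]'|grep tcp_pos;python3 f.py; python3 -m creep '[{"x":-0.002,"y":0,"z":0,"rx":0,"ry":0,"rz":0,"gripper":-0.5},{"x":0,"y":0,"z":0,"rx":0,"ry":0,"rz":0,"gripper":-0.5},{"x":0,"y":0,"z":0,"rx":0,"ry":0,"rz":0,"gripper":-0.5}]'|grep -E "tcp_pos"; python3 f.py
```

```text
tcp_pos: [0.5578, -0.1474, 0.0614]
F tool [-0.24556837 -0.02875843 -0.84269208] M [-0.39  0.79  0.04] w 0.023263392094437518
tcp_pos: [0.5574, -0.1474, 0.0604]
F tool [0.22274065 0.04419407 0.31849205] M [-0.44  0.78 -0.04] w 0.023082303833738188
```

```bash
python3 -m creep '[{"x":-0.002,"y":0,"z":0,"rx":0,"ry":0,"rz":0,"gripper":-0.5},{"x":0,"y":0,"z":0,"rx":0,"ry":0,"rz":0,"gripper":-0.5},{"x":0,"y":0,"z":0,"rx":0,"ry":0,"rz":0,"gripper":-0.5}]'|grep -E "tcp_pos"; python3 f.py
```

```text
tcp_pos: [0.557, -0.1474, 0.0596]
F tool [-0.16449805  0.10292062  0.95128981] M [-0.33  0.65 -0.03] w 0.023250577362802505
```

```bash
python3 -m creep '[{"x":-0.0015,"y":0,"z":0,"rx":0,"ry":0,"rz":0,"gripper":-0.5},{"x":0,"y":0,"z":0,"rx":0,"ry":0,"rz":0,"gripper":-0.5},{"x":0,"y":0,"z":0,"rx":0,"ry":0,"rz":0,"gripper":-0.5}]'|grep -E "tcp_pos"; python3 f.py
```

```text
tcp_pos: [0.5569, -0.1474, 0.0592]
F tool [ 3.19228576 -0.79388337 -3.22614716] M [0.   0.07 0.09] w 0.02268191524470477
```

```bash
python3 -m creep '[{"x":0,"y":0,"z":-0.002,"rx":0,"ry":0,"rz":0,"gripper":-0.5},{"x":0,"y":0,"z":0,"rx":0,"ry":0,"rz":0,"gripper":-0.5},{"x":0,"y":0,"z":0,"rx":0,"ry":0,"rz":0,"gripper":-0.5}]'|grep -E "tcp_pos"; python3 f.py
```

```text
tcp_pos: [0.5564, -0.1476, 0.0593]
F tool [ 3.21508073 -0.98867562  4.25317955] M [-0.04  0.16  0.01] w 0.023359837920514468
```

```bash
python3 -m creep '[{"x":0.0003,"y":0,"z":0.0011,"rx":0,"ry":0,"rz":0,"gripper":-0.5},{"x":0,"y":0,"z":0,"rx":0,"ry":0,"rz":0,"gripper":-0.5},{"x":0,"y":0,"z":0,"rx":0,"ry":0,"rz":0,"gripper":-0.5}]'|grep -E "tcp_pos"; python3 f.py
```

```text
tcp_pos: [0.5565, -0.1475, 0.0591]
F tool [ 1.34831632 -0.14025731  3.13854528] M [-0.05  0.18  0.13] w 0.023279337318894713
```

```bash
python3 -m creep '[{"x":0,"y":0,"z":0,"rx":0,"ry":0,"rz":0,"gripper":-0.3},{"x":0,"y":0,"z":0,"rx":0,"ry":0,"rz":0,"gripper":-0.3},{"x":0,"y":0,"z":0,"rx":0,"ry":0,"rz":0,"gripper":-0.15},{"x":0,"y":0,"z":0,"rx":0,"ry":0,"rz":0,"gripper":0},{"x":0,"y":0,"z":0,"rx":0,"ry":0,"rz":0,"gripper":0},{"x":0,"y":0,"z":0,"rx":0,"ry":0,"rz":0,"gripper":0}]'; python3 f.py; python3 -m creep '[{"x":0.015,"y":0,"z":0,"rx":0,"ry":0,"rz":0,"gripper":0},{"x":0.03,"y":0,"z":0,"rx":0,"ry":0,"rz":0,"gripper":0},{"x":0.05,"y":0,"z":0,"rx":0,"ry":0,"rz":0,"gripper":0},{"x":0.06,"y":0,"z":0,"rx":0,"ry":0,"rz":0,"gripper":0},{"x":0.05,"y":0,"z":0,"rx":0,"ry":0,"rz":0,"gripper":0},{"x":0,"y":0,"z":0,"rx":0,"ry":0,"rz":0,"gripper":0}]'; python3 -c "
from go import *
rows([.43,-.20,.224],pose(20),10)"
```

```text
time: 46.12
tcp_pos: [0.5564, -0.1477, 0.0591]
tcp_rot: [-2.29, -0.367, -1.554]
force: [0.0, 0.6, 0.6]
width: 0.043
gripper_force: 0.0
F tool [ 0.53975231 -0.60997461  0.10270982] M [-0.33  0.77 -0.02] w 0.04302832004176112
time: 46.88
tcp_pos: [0.595, -0.1461, 0.1572]
tcp_rot: [-2.29, -0.372, -1.56]
force: [-0.1, 0.2, -0.4]
width: 0.0427
gripper_force: 0.0
n=10 {'x': np.float64(-0.0202), 'y': np.float64(-0.0027), 'z': np.float64(-0.0339), 'rx': np.float64(-0.0101), 'ry': np.float64(-0.0775), 'rz': np.float64(-0.0015)} mm/row 19.8 deg/row 7.0
```

```bash
python3 -m creep '[{"x":-0.0202,"y":-0.0027,"z":-0.0339,"rx":-0.0101,"ry":-0.0775,"rz":-0.0015,"gripper":0},{"x":-0.0202,"y":-0.0027,"z":-0.0339,"rx":-0.0101,"ry":-0.0775,"rz":-0.0015,"gripper":0},{"x":-0.0202,"y":-0.0027,"z":-0.0339,"rx":-0.0101,"ry":-0.0775,"rz":-0.0015,"gripper":0},{"x":-0.0202,"y":-0.0027,"z":-0.0339,"rx":-0.0101,"ry":-0.0775,"rz":-0.0015,"gripper":0},{"x":-0.0202,"y":-0.0027,"z":-0.0339,"rx":-0.0101,"ry":-0.0775,"rz":-0.0015,"gripper":0},{"x":-0.0202,"y":-0.0027,"z":-0.0339,"rx":-0.0101,"ry":-0.0775,"rz":-0.0015,"gripper":0},{"x":-0.0202,"y":-0.0027,"z":-0.0339,"rx":-0.0101,"ry":-0.0775,"rz":-0.0015,"gripper":0},{"x":-0.0202,"y":-0.0027,"z":-0.0339,"rx":-0.0101,"ry":-0.0775,"rz":-0.0015,"gripper":0},{"x":-0.0202,"y":-0.0027,"z":-0.0339,"rx":-0.0101,"ry":-0.0775,"rz":-0.0015,"gripper":0},{"x":-0.0202,"y":-0.0027,"z":-0.0339,"rx":-0.0101,"ry":-0.0775,"rz":-0.0015,"gripper":0},{"x":0,"y":0,"z":0,"rx":0,"ry":0,"rz":0,"gripper":0}]'; python3 snap.py w15
python3 - <<'E'
from t import *
im=cv2.imread("pics/w15.png");st=S["w15"];b=im.astype(float)+1
th=np.radians(21.5);ya=np.radians(3.3);a=np.array([np.sin(th)*np.cos(ya),np.sin(th)*np.sin(ya),np.cos(th)])
e=np.array([.546,-.1509,.05]);e2=np.array([.5854,.1995,.0541]);a2=np.array([.425,.069,.9026]);e3=np.array([.5977,.1254,.0541])
def silh(e,a,c,rl,rs):
    B=np.linalg.svd(a[None])[2][1:];pts=[]
    for t in np.linspace(0,np.pi,15):
        for f in np.linspace(0,2*np.pi,24): pts.append(proj("wrist",e+a*(c+rl*np.cos(t))+rs*np.sin(t)*(B[0]*np.cos(f)+B[1]*np.sin(f)),st))
    return np.array(pts)
q=silh(e,a,.007,.017,.0135);print("quail expect bbox",q.min(0).round(1),q.max(0).round(1))
def blob(m,k):
    n,L,s,c=cv2.connectedComponentsWithStats(m.astype(np.uint8));i=1+np.argmin(np.hypot(*(c[1:]-k).T)-.02*s[1:,4]);return s[i],c[i].round(1)
rb=b[...,2]/b[...,0];k=proj("wrist",e+a*.01,st)
print("quail",blob((rb>1.12)&(rb<1.45),k))
u,v=k.astype(int);print("row",v,[(c,rb[v,c].round(2),int(b[v,c].mean())) for c in range(u-26,u+27,3)]);print("col",u,[(y,rb[y,u].round(2),int(b[y,u].mean())) for y in range(max(0,v-30),v+27,3)])
for nm,E,c,rl,rs in(("brown",e2,.014,.027,.021),("white",e3,.015,.028,.022)):
    q=silh(E,a2,c,rl,rs);print(nm,"expect bbox",q.min(0).round(1),q.max(0).round(1))
print("brown",blob((b[...,2]/b[...,1]>1.28)&(rb>1.7),proj("wrist",e2+.02*a2,st)))
E
```

```text
time: 48.25
tcp_pos: [0.4356, -0.1991, 0.2151]
tcp_rot: [-3.079, -0.538, -0.057]
force: [0.1, 0.9, 0.3]
width: 0.0427
gripper_force: 0.0
quail expect bbox [296.   52.4] [323.8  81.1]
quail (array([  241,     0,   399,   400, 46100], dtype=int32), array([544.4, 233.7]))
row 65 [(284, np.float64(1.03), 237), (287, np.float64(1.03), 236), (290, np.float64(1.03), 245), (293, np.float64(1.16), 134), (296, np.float64(1.21), 121), (299, np.float64(1.3), 157), (302, np.float64(1.27), 192), (305, np.float64(1.26), 208), (308, np.float64(1.21), 221), (311, np.float64(1.11), 239), (314, np.float64(1.25), 219), (317, np.float64(1.22), 222), (320, np.float64(1.27), 210), (323, np.float64(1.26), 178), (326, np.float64(1.41), 221), (329, np.float64(1.41), 219), (332, np.float64(1.45), 215), (335, np.float64(1.43), 218)]
col 310 [(35, np.float64(1.45), 215), (38, np.float64(1.46), 214), (41, np.float64(1.36), 227), (44, np.float64(1.43), 207), (47, np.float64(1.0), 227), (50, np.float64(1.58), 115), (53, np.float64(1.31), 197), (56, np.float64(1.24), 215), (59, np.float64(1.21), 222), (62, np.float64(1.11), 242), (65, np.float64(1.15), 231), (68, np.float64(1.24), 215), (71, np.float64(1.3), 184), (74, np.float64(1.3), 177), (77, np.float64(1.3), 134), (80, np.float64(1.08), 219), (83, np.float64(1.03), 247), (86, np.float64(1.03), 238), (89, np.float64(1.1), 182)]
brown expect bbox [ 48.6 -35.2] [80.3 -1.1]
white expect bbox [ 86.3 -46.8] [122.8  -7.6]
brown (array([66, 12,  1,  1,  1], dtype=int32), array([66., 12.]))
```

Run:
```python
from t import *
def chk(w,O,yaw,edges,ys):
    st=S[w];im=cv2.imread(f"pics/{w}.png").astype(float);ex=np.array([np.cos(yaw),np.sin(yaw),0]);ey=np.array([-np.sin(yaw),np.cos(yaw),0])
    for y in ys:
        pts=[proj("wrist",O+ex*e[0]+ey*y+np.array([0,0,e[1]]),st) for e in edges]
        u=int(round((pts[0][0]+pts[1][0])/2));a=max(0,int(pts[0][1])-8);b=int(pts[1][1])+10
        g=im[a:b,u-1:u+2].mean(1);print(w,"pred rows",pts[0].round(1),pts[1].round(1),"col",u,"from",a,[(int(q.mean()),int(q[2]-q[0])) for q in g])
Q=(np.array([.5415,-.1525,0]),np.radians(3.3),[(.0137,.0338),(-.0124,.044)])
chk("w4",*Q,[.027]);chk("w15",*Q,[-.027,.027])
H=(np.array([.582,.16,0]),np.radians(9.2),[(.0155,.0325),(-.0102,.0453)])
chk("w7",*H,[.0]);chk("w12",*H,[0.])
```

```text
w4 pred rows [351.7  60.7] [349.   83.5] col 350 from 52 [(217, 74), (217, 73), (218, 73), (220, 70), (220, 70), (219, 72), (215, 78), (212, 84), (208, 65), (238, 0), (236, 7), (234, 8), (234, 10), (235, 8), (235, 8), (234, 9), (234, 9), (235, 9), (234, 9), (234, 9), (236, 8), (235, 8), (235, 10), (234, 8), (235, 8), (236, 9), (235, 8), (235, 8), (235, 9), (236, 8), (238, 8), (242, 8), (181, 16), (141, 15), (140, 13), (130, 29), (114, 55), (112, 63), (109, 58), (132, 73), (181, 100)]
w15 pred rows [338.5  72. ] [331.7  94.6] col 335 from 63 [(217, 74), (217, 74), (217, 74), (216, 75), (215, 75), (216, 74), (215, 77), (211, 82), (217, 45), (233, 7), (238, 6), (236, 9), (236, 8), (236, 8), (235, 9), (236, 8), (236, 8), (235, 7), (236, 7), (236, 9), (237, 8), (236, 8), (236, 8), (237, 8), (235, 9), (235, 8), (236, 8), (236, 8), (236, 7), (237, 8), (237, 8), (237, 8), (241, 7), (234, 10), (140, 16), (140, 14), (148, 13), (127, 43), (116, 61), (119, 62), (115, 61)]
w15 pred rows [288.8  58.1] [280.5  80.3] col 285 from 50 [(222, 68), (222, 67), (222, 69), (223, 66), (226, 62), (222, 69), 
[... 721 characters left out ...]
13), (192, 12), (193, 12), (195, 13), (131, 10), (119, 11), (126, 10), (125, 9), (122, 8), (115, 19), (100, 48), (100, 45), (102, 44), (103, 43)]
w12 pred rows [325.3 103.2] [325.6 131. ] col 325 from 95 [(84, 38), (84, 40), (85, 39), (86, 39), (86, 38), (87, 38), (83, 40), (81, 41), (111, 20), (164, 11), (178, 11), (177, 11), (174, 11), (173, 11), (173, 12), (172, 12), (174, 12), (172, 11), (173, 12), (173, 12), (175, 12), (173, 12), (174, 12), (173, 11), (172, 13), (174, 11), (173, 11), (175, 13), (173, 12), (173, 12), (174, 13), (175, 10), (175, 10), (171, 12), (181, 12), (176, 11), (148, 11), (104, 7), (111, 8), (132, 39), (172, 78), (174, 83), (172, 82), (170, 81), (167, 84), (172, 84)]
```

```bash
python3 -c "
from plant import r
print(r.finish_job())"
```

```text
the job is handed in; nothing more can be done
None
```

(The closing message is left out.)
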